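Shunt the socket trays and snap the drive adapter onto its stud

TASK

The drive adapter standing on the bench belongs on the bare square stud of the tray that is stuck at the back of the rack, under the shelf. Slide the trays in turn, without lifting them: push the front tray that faces the free place back into it, slide the other front tray across in front of it, and draw the tray with the bare stud forward into the front place this leaves, each all the way into its place; then, without dropping it on, push the adapter fully down onto the stud until the spring ball clicks. Do not move the wrench, the can or the wooden block.

Things in the scene. Friction and masses are not known exactly. Their poses are not given: they have to be found in the camera images.
- rack: grey steel two-tier bench rack, fixed. Deck top 12 mm above the bench; a lip 14 mm above the deck encloses four tray places (224 mm in x by 212 mm in y, so trays have up to 16 mm play). Three places hold trays; one back place, left or right, is free (only a flat sheet of paper there). Origin: on the bench under the middle of the four places; x to the back of the rack, y to its left, z up
- shelf_edge (a point): middle of the lower front edge of the rack's upper wooden shelf, which hangs over the back row only: 36 mm behind the rack's origin, 130 mm above the bench, 232 mm long in y; shelf and the goods on it reach 190 mm. No room for an upright gripper at a knob in the back row: lean the tool 25 to 40 degrees, fingers pointing down and to the back. Axes as the rack's
- place_front_left (a point): centre of the front left tray place, on the deck surface (rack frame x -56, y +53 mm)
- place_front_right (a point): centre of the front right tray place, on the deck surface (rack frame x -56, y -53 mm)
- place_back_left (a point): centre of the back left tray place, on the deck surface (rack frame x +56, y +53 mm)
- place_back_right (a point): centre of the back right tray place, on the deck surface (rack frame x +56, y -53 mm)
- tray_deep: bright steel socket tray, 104 mm (x) by 98 mm (y), 8 mm base, 12 mm rim; black round upright pull knob, 22 mm across, near its front edge (see its point). Carries one tall dark impact socket, 50 mm across, top 86 mm above the underside, fixed 10 mm behind the tray's centre. About 0.9 kg; starts in the front row, left or right. Origin: centre of its underside; x to the back of the rack, z up.
- tray_pair: bright steel socket tray, 104 mm (x) by 98 mm (y), 8 mm base, 12 mm rim; black round upright pull knob, 22 mm across, near its front edge (see its point). Carries two smaller dark sockets side by side, 34 and 31 mm across, tops 64 and 60 mm up, fixed 10 mm behind the tray's centre. About 0.75 kg; starts in the front row, left or right. Origin: centre of its underside; x to the back of the rack, z up.
- tray_stud: bright steel socket tray, 104 mm (x) by 98 mm (y), 8 mm base, 12 mm rim; black round upright pull knob, 22 mm across, near its front edge (see its point). Carries only a bare upright 25 mm square steel stud (see stud_foot). About 0.7 kg; starts in the back row under the shelf, left or right. Origin: centre of its underside; x to the back of the rack, z up.
- deep_knob (a point): middle of the pull knob of tray_deep, 45 mm above the tray's underside, 38 mm in front of its centre; knob from 32 to 58 mm, on a 12 mm stem; axes as the tray's
- pair_knob (a point): middle of the pull knob of tray_pair, 45 mm above the tray's underside, 38 mm in front of its centre; knob from 32 to 58 mm, on a 12 mm stem; axes as the tray's
- stud_knob (a point): middle of the pull knob of tray_stud, 45 mm above the tray's underside, 38 mm in front of its centre; knob from 32 to 58 mm, on a 12 mm stem; axes as the tray's
- stud_foot (a point): foot of the square stud on the floor of tray_stud: 8 mm above the tray's underside, 10 mm behind its centre; axes as the tray's. The stud is 25 mm square, faces along the tray's x and y, straight for 22 mm, then a tapered tip (19 mm square at the end) to 28 mm. The fully pushed-on adapter's origin lies at this point
- ball (a joint): spring ball in the knob-side face of the stud, 14 mm above the stud's foot: 0 m when sprung out (3 mm proud), grows to 0.004 m as it is pressed in. Pushing the adapter over it takes about 10 N more than its own weight; with the adapter fully down it springs out into the adapter's groove and reads 0 again
- adapter: drive adapter, dark steel, 0.3 to 0.6 kg, upright on the bench: round body 52 mm across, 42 mm high, with a bright 19 mm square, 24 mm tall, on top. In the underside a 26 mm square hole, 34 mm deep, flared mouth, sides parallel to the top square's; it fits the stud in any of four quarter turns. Origin: centre of the underside; x, y square to the faces, z up
- adapter_top (a point): centre of the top face of the adapter's 19 mm square; axes as the adapter's
- wrench: bystander: combination wrench, 220 mm long, lying on the bench; origin under its middle, x along it
- can: bystander: white can, 62 mm across, 170 mm tall, standing; origin at the centre of its underside
- block: bystander: wooden block 100 x 85 x 60 mm; origin at the centre of its underside
Mind the look-alikes: they are no part of the job. Leave any orange look-alike of the tray_stud alone.

How it is judged:
On the way, in this order (a step that is already met when the one before it is completed fails the run):
1. a front tray has been pushed into the free place in the back row (x of any of tray_deep, tray_pair in the frame of rack above 0.042 m), for 0.2 s.
2. the other front tray has been slid across in front of it (((x of tray_deep in the frame of rack below -0.042 m and x of tray_pair in the frame of rack above 0.042 m and y of each of tray_deep, tray_pair in the frame of rack above 0.039 m) or (x of tray_deep in the frame of rack below -0.042 m and x of tray_pair in the frame of rack above 0.042 m and y of each of tray_deep, tray_pair in the frame of rack below -0.039 m) or (x of tray_pair in the frame of rack below -0.042 m and x of tray_deep in the frame of rack above 0.042 m and y of each of tray_pair, tray_deep in the frame of rack above 0.039 m) or (x of tray_pair in the frame of rack below -0.042 m and x of tray_deep in the frame of rack above 0.042 m and y of each of tray_pair, tray_deep in the frame of rack below -0.039 m))), for 0.2 s.
3. the tray with the bare stud has been drawn into the front place this left (((x of each of tray_deep, tray_stud in the frame of rack below -0.042 m and x of tray_pair in the frame of rack above 0.042 m and y of each of tray_deep, tray_pair in the frame of rack above 0.039 m and y of tray_stud in the frame of rack below -0.039 m) or (x of each of tray_deep, tray_stud in the frame of rack below -0.042 m and x of tray_pair in the frame of rack above 0.042 m and y of each of tray_deep, tray_pair in the frame of rack below -0.039 m and y of tray_stud in the frame of rack above 0.039 m) or (x of each of tray_pair, tray_stud in the frame of rack below -0.042 m and x of tray_deep in the frame of rack above 0.042 m and y of each of tray_pair, tray_deep in the frame of rack above 0.039 m and y of tray_stud in the frame of rack below -0.039 m) or (x of each of tray_pair, tray_stud in the frame of rack below -0.042 m and x of tray_deep in the frame of rack above 0.042 m and y of each of tray_pair, tray_deep in the frame of rack below -0.039 m and y of tray_stud in the frame of rack above 0.039 m))), for 0.2 s.
4. the adapter is fully down on the stud and the ball has sprung out into its groove (z of adapter in the frame of stud_foot between -0.003 and 0.0025 m and horizontal distance between adapter and stud_foot below 0.003 m and angle between the z axis of adapter and the z axis of tray_stud, either way round below 0.07 rad and value of joint ball below 0.001 m), for 0.2 s.
At the end, for the whole second after the job is handed in: Stud tray in a front place, the other two one behind the other in the other column (centres |x| over 42, |y| over 39 mm in the rack frame, flat). Adapter within 2.5 mm of the tray floor, 3 mm of the stud axis, 0.07 rad of square; ball under 1 mm in. Released, at rest (all of step 4 and ((x of each of tray_deep, tray_stud in the frame of rack below -0.042 m and x of tray_pair in the frame of rack above 0.042 m and y of each of tray_deep, tray_pair in the frame of rack above 0.039 m and y of tray_stud in the frame of rack below -0.039 m) or (x of each of tray_deep, tray_stud in the frame of rack below -0.042 m and x of tray_pair in the frame of rack above 0.042 m and y of each of tray_deep, tray_pair in the frame of rack below -0.039 m and y of tray_stud in the frame of rack above 0.039 m) or (x of each of tray_pair, tray_stud in the frame of rack below -0.042 m and x of tray_deep in the frame of rack above 0.042 m and y of each of tray_pair, tray_deep in the frame of rack above 0.039 m and y of tray_stud in the frame of rack below -0.039 m) or (x of each of tray_pair, tray_stud in the frame of rack below -0.042 m and x of tray_deep in the frame of rack above 0.042 m and y of each of tray_pair, tray_deep in the frame of rack below -0.039 m and y of tray_stud in the frame of rack above 0.039 m)) and z of each of tray_deep, tray_pair, tray_stud in the frame of rack below 0.017 m and linear speed of each of tray_deep, tray_pair, tray_stud, adapter below 0.02 m/s); the robot touches nothing.
It fails at once if the adapter was dropped or slammed onto the stud (over 0.3 m/s within 30 mm of its seat) (distance between adapter and stud_foot below 0.03 m and linear speed of adapter above 0.3 m/s).
It fails at once if a tray was lifted (more than 20 mm off the deck) or tipped over 0.3 rad (z of any of tray_deep, tray_pair, tray_stud in the frame of rack above 0.032 m or angle between any of tray_deep, tray_pair, tray_stud's own z axis and vertical above 0.3 rad).
It fails at once if a bystander (wrench, can or block) was moved more than 30 mm (distance of any of wrench, can, block from where it was at the start of the episode above 0.03 m).
It also fails if it takes over 69 s, if anything falls off the work surface, if the arm or the gripper's body presses on something with over 40 N, if the wrist force passes 120 N, or if a joint passes its speed limit or range.

ROBOT

A 6-joint arm with a two-finger parallel gripper is mounted at the origin on the work surface. World frame = base frame: x ahead of the robot, y to its left, z up, the work surface at z = 0. Lengths are in m, angles in rad, forces in N, time in s.
With the tool pointing down it reaches from about 0.35 to 0.975 m from the base axis. Payload 4.9 kg.
Tool frame: the origin (TCP) lies on the centre line of the jaws, within the pads' length; the fingertips stand 14 mm ahead of it and the grasp point (between the pads) lies 5 mm behind it; y points along the fingers, z is the direction in which the jaws open and shut, and the axes are right-handed (so a half turn about y gives the same grasp; the last joint's range is limited). The gripper opens to 85 mm and grips with 20 to 120 N. Pads are 22 mm wide; open, the fingers measure 114 mm over their backs; the gripper's body (76 mm by 85 mm) begins 54 mm behind the grasp point. The pads swing forward as they close: fully open they stand 13 mm farther back than shut.
Start: joints at [1.026, 0.053, 1.613, -0, 1.476, -0.119], TCP at [0.258, 0.569, 0.245] pointing down, gripper open.
Joint ranges: [-3.01, 3.01], [-1.01, 2.22], [0.06, 2.58], [-1.02, 4.17], [0.09, 2.62], [-3.14, 3.14]. Speed limits (rad/s): [2.57, 2.57, 3.14, 3.14, 3.14, 3.14].

INTERFACE

Orientations are given as a rotation vector (axis times angle).
In Python, from station import ctrl gives the robot as it stands.
- The arm moves only by the tool servo_tool, never from a script. Its arguments are lists of equal length, an entry for each row: "delta_pos": the shift along the tool's x, y, z in m, a list of three; "dr": the turn, a rotation vector about the tool's x, y, z in degrees, a list of three; "grip": the opening, from 0 (shut) to 1 (fully open). In form: {"delta_pos": [[x, y, z], ...], "dr": [[rx, ry, rz], ...], "grip": [grip, ...]}. A call has 1 to 5 rows; each row shifts and turns the pose as measured when the row begins, along the tool's axes as they then stand; what a row does not reach is not made up. A row lasts 1/8 s, in which the tool goes at most 62.5 mm and 10.7 degrees, less where a joint would pass 70% of its speed; a pose out of reach is approached as far as the arm can. A call is refused whole if a number of a shift passes 0.0625 or a number of a turn 10.7, either way. A call with a gripper value outside its range is refused whole. The fingers move at their own pace and stop on an object; "grip_force" is the grip in N (left out, the last holds). Time passes only in rows, so rows that do not move let the fingers close. It gives the time, the measured TCP pose, the force and the opening at its end, in the units of the state.
- ctrl.get_obs(): the state, without advancing time (a new reading comes with each control period).
- ctrl.get_image(name): name is "scene" or "top"; returns the picture (480x640x3 uint8, red, green, blue); there is no depth.
- ctrl.camera_params(name): a dict with "fovy" (degrees; the focal length in pixels is half the picture's height over the tangent of half this angle, whatever the lens; pixels are square), "cx", "cy" (the principal point, pixels), "k1" (the pictures are not rectified: a ray, as slopes to the right and down, at radius r is drawn at 1 + k1 r^2 times it, then the intrinsics apply), "eye" and "rotation" of the camera in the world. Camera axes: x right, y down, z forward; pixel columns grow to the right and rows downward; lengths in m; the calibration is good to about 2 mm. A picture is of the moment at which its call begins. camera_params takes no time and is no camera call.
- ctrl.finish_job(): hands the job in, once; it reports no verdict.
Trained networks look in the newest picture that a camera, given by its name, has taken for a name from the list of things; names that differ only in an ending like _2 or _b are one class to them, and where a whole thing is asked for, a point or a joint stands for the part that bears it (a point fixed in the world has none). Each returns a list of dicts, best first, with "score" (0 to 1); they miss things now and then, are a little off and sometimes report something else, mostly with a low value. They report only what shows in the picture. A call takes as long as a camera call. They do not tell look-alikes from the thing itself.
- ctrl.masks_of(camera, label): "pixels" (480x640 bool, what is visible of it) and "extent" ([left, top, right, bottom] in pixels, round what is visible of it).
The state is a dict: "t": time; "q": joint angles; "dq": joint speeds; "effort": joint torques, N m; "tool_pos": TCP position; "tool_rot": TCP orientation; "contact_force": force on the tool from outside, world axes, zero at the start; "wrist_torque": the same for the moment, N m; "opening": finger opening in m.
Only numpy, scipy, OpenCV 4.12 (cv2) and the standard library are available. Lean on these libraries where they do the work, as an engineer would, in place of code of your own. Each camera call takes 0.05 s, during which the arm holds its last target.

## Working session

There is one attempt and no reset: what is moved stays moved. The work goes in short steps, Python scripts to look and compute and a tool call to move; the robot and the scene stay as the last step left them, time stands still between calls to the robot, and variables do not carry over. Pictures are saved under pics/ and viewed, and the job is handed in when it is done.

Besides the shell and the picture viewer there is one more tool, called in YAML: its name, and indented under it one key for each argument. servo_tool: Moves the arm, as the interface text tells. Its arguments: {"type":"object","properties":{"delta_pos":{"type":"array","items":{"type":"array","items":{"type":"number"}}},"dr":{"type":"array","items":{"type":"array","items":{"type":"number"}}},"grip":{"type":"array","items":{"type":"number"}},"grip_force":{"type":"number"}},"required":["delta_pos","dr","grip"]}

```bash
ls; mkdir -p pics
python3 - <<'E'
from station import ctrl
import cv2
print(ctrl.get_obs())
for n in("scene","top"):
    im=ctrl.get_image(n); cv2.imwrite(f"pics/{n}0.png",im[:,:,::-1]); print(n,ctrl.camera_params(n))
E
```

```text
pics
{'t': 0.0, 'q': array([ 1.02598080e+00,  5.34090755e-02,  1.61431035e+00,  1.08375884e-05,
        1.47596164e+00, -1.19005866e-01]), 'dq': array([-0.00096613,  0.00041414,  0.00115219, -0.00115423,  0.00087903,
       -0.00127149]), 'effort': array([ 1.23117476e-03, -3.93671143e+01, -3.70178354e+01, -6.48809373e-05,
        6.86677377e-03, -3.58735360e-05]), 'tool_pos': array([0.25785355, 0.56868163, 0.24402083]), 'tool_rot': array([-1.54684994,  0.33460979, -0.3335178 ]), 'contact_force': array([-0.43946014,  0.20095495, -0.27727704]), 'wrist_torque': array([0.03829393, 0.04134538, 0.00443326]), 'opening': 0.08507504470968077}
scene {'fovy': 45.80111098841908, 'cx': 326.40554199423264, 'cy': 239.96722067706693, 'k1': -0.12417433284697191, 'eye': array([0.47336742, 0.41958012, 1.00407203]), 'rotation': array([-0.59190469,  2.89895927, -0.68843265])}
top {'fovy': 55.636335760917056, 'cx': 322.51796498549317, 'cy': 243.91276685805175, 'k1': -0.08339038309201385, 'eye': array([ 0.49699438, -0.01230674,  0.93973132]), 'rotation': array([-2.28443605,  1.913732  , -0.19356842])}
```

View pics/scene0.png

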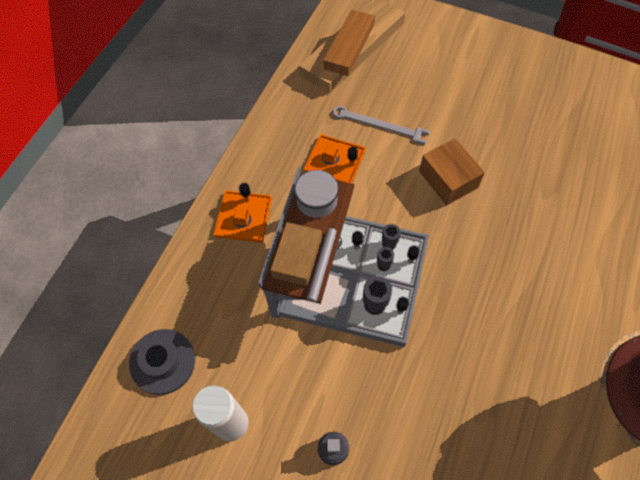

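View pics/top0.png

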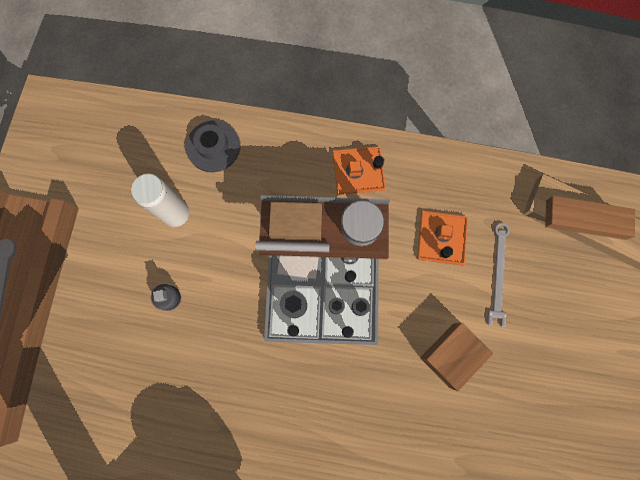

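The top view shows the free back-left place as paper at (298,266). tray_deep is front-left at (293,305), tray_pair is front-right at (348,308), and tray_stud is back-right with its knob at (350,276). The adapter stands at (165,297). Look-alikes are two orange stud trays at (357,168) and (442,235) and a flanged dark part at (212,145). I'll take close crops next.

```bash
cat > h.py <<'E'
import numpy as np, cv2
from scipy.spatial.transform import Rotation as R
from station import ctrl
def cam(n):
    p=ctrl.camera_params(n); f=240/np.tan(np.radians(p["fovy"])/2)
    return p,f,R.from_rotvec(p["rotation"]).as_matrix()
C={n:cam(n) for n in("scene","top")}
def proj(n,P):
    p,f,M=C[n]; c=(np.atleast_2d(P)-p["eye"])@M
    s=c[:,:2]/c[:,2:]; r2=(s**2).sum(1,keepdims=True)
    return s*(1+p["k1"]*r2)*f+[p["cx"],p["cy"]]
def ray(n,uv):
    p,f,M=C[n]; d=(np.array(uv,float)-[p["cx"],p["cy"]])/f; s=d.copy()
    for _ in range(30): s=d/(1+p["k1"]*(s@s))
    v=M@np.array([s[0],s[1],1]); return p["eye"],v/np.linalg.norm(v)
def onz(n,uv,z):
    o,v=ray(n,uv); return o+v*(z-o[2])/v[2]
def tri(obs):
    A=0;b=0;
    for n,uv in obs:
        o,v=ray(n,uv);Q=np.eye(3)-np.outer(v,v);A=A+Q;b=b+Q@o
    x=np.linalg.solve(A,b)
    res=[np.linalg.norm(np.cross(x-ray(n,uv)[0],ray(n,uv)[1])) for n,uv in obs]
    return x,res
def crop(n,im,box,k,fn):
    l,t,r,b=box; c=cv2.resize(im[t:b,l:r],None,fx=k,fy=k,interpolation=cv2.INTER_CUBIC); cv2.imwrite(fn,c[:,:,::-1])
E
python3 - <<'E'
from h import *
for n in C: print(n,C[n][2][:,2], onz(n,(320,240),0))
a=cv2.imread("pics/top0.png")[:,:,::-1];b=cv2.imread("pics/scene0.png")[:,:,::-1]
crop("top",a,(240,180,400,360),3,"pics/tc.png"); crop("s",b,(250,160,440,350),3,"pics/sc.png")
crop("top",a,(140,250,200,320),6,"pics/ta.png"); crop("s",b,(300,415,370,480),6,"pics/sa.png")
for n in("top","scene"):
  for l in("rack","tray_deep","tray_pair","tray_stud","adapter","deep_knob","adapter_top","stud_knob"):
    for m in ctrl.masks_of(n,l)[:3]:
        ys,xs=np.nonzero(m["pixels"]); print(n,l,round(m["score"],2),m["extent"],xs.mean().round(1),ys.mean().round(1),len(xs))
E
```

```text
scene [ 0.186942   -0.41117752 -0.89218033] [ 0.6954153  -0.03815652  0.        ]
top [ 0.19762969  0.03567849 -0.97962725] [0.69395144 0.02863541 0.        ]
top rack 0.75 [255.5, 196.1, 388.2, 350.1] 321.5 243.3 10001
top rack 0.67 [269.2, 283.0, 321.8, 340.3] 294.6 311.0 2533
top tray_deep 0.63 [267.8, 283.3, 321.2, 339.8] 294.8 311.3 2651
top tray_pair 0.95 [323.1, 284.2, 374.4, 339.4] 347.2 312.4 2574
top tray_stud 0.88 [331.5, 150.0, 389.4, 195.3] 358.9 170.4 2155
top tray_stud 0.88 [419.4, 212.5, 467.8, 266.9] 442.7 237.8 2263
top tray_stud 0.81 [323.9, 258.5, 372.2, 284.1] 349.6 271.3 1425
top adapter 0.68 [151.4, 283.3, 181.1, 313.1] 165.3 297.3 640
top deep_knob 0.58 [269.0, 286.7, 320.9, 337.1] 295.0 311.2 2639
top deep_knob 0.39 [257.4, 194.0, 389.3, 344.5] 322.2 243.0 9821
top adapter_top 0.72 [152.4, 287.1, 179.0, 311.4] 165.0 297.1 611
top stud_knob 0.86 [420.3, 213.2, 468.5, 265.1] 442.8 238.0 2291
top stud_knob 0.75 [325.6, 258.0, 374.7, 288.0] 349.4 271.4 1385
top stud_knob 0.71 [332.2, 146.6, 385.1, 195.5] 358.7 170.0 2182
scene rack 0.96 [258.4, 167.2, 428.6, 347.
[... 188 characters left out ...]
3, 366.2, 182.2] 335.7 158.0 1804
scene tray_stud 0.85 [211.9, 183.5, 269.3, 242.3] 243.0 214.9 2416
scene tray_stud 0.55 [332.4, 219.6, 366.6, 275.3] 350.5 246.1 1266
scene adapter 0.88 [316.4, 430.6, 352.0, 466.7] 333.5 448.1 833
scene deep_knob 0.69 [345.7, 273.4, 412.2, 338.5] 379.9 305.9 3035
scene deep_knob 0.56 [332.9, 107.8, 432.2, 144.0] 380.4 123.6 804
scene deep_knob 0.19 [334.7, 220.8, 366.4, 274.4] 350.6 245.7 1169
scene adapter_top 0.76 [315.9, 431.9, 350.5, 463.6] 332.6 447.7 835
scene stud_knob 0.81 [209.1, 183.8, 269.3, 240.9] 242.8 214.8 2524
scene stud_knob 0.76 [330.8, 220.2, 371.4, 270.7] 350.3 246.0 1283
scene stud_knob 0.61 [302.9, 131.4, 364.9, 184.7] 335.8 158.0 1830
```

View pics/tc.png

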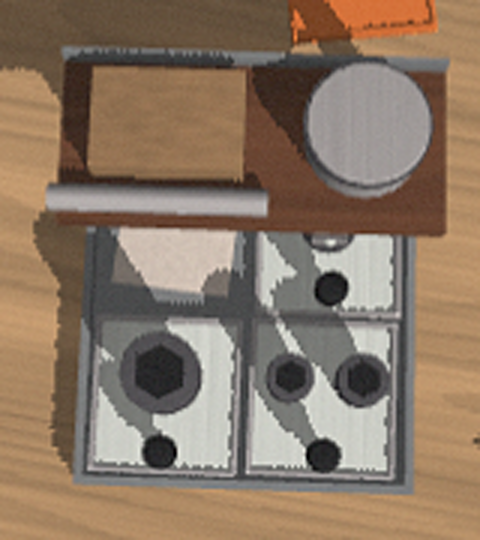

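View pics/sc.png

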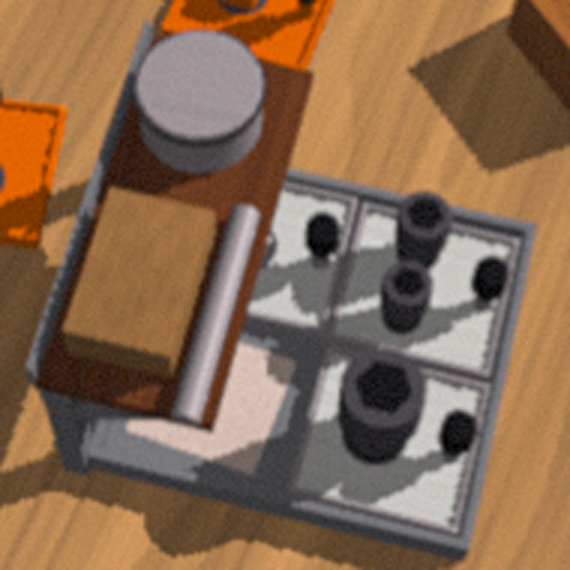

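View pics/ta.png

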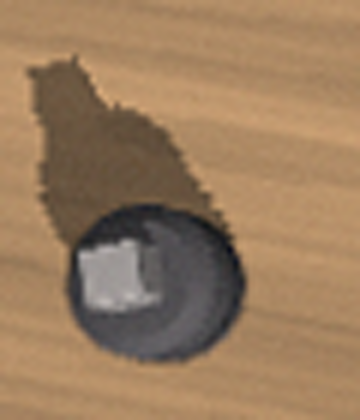

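View pics/sa.png

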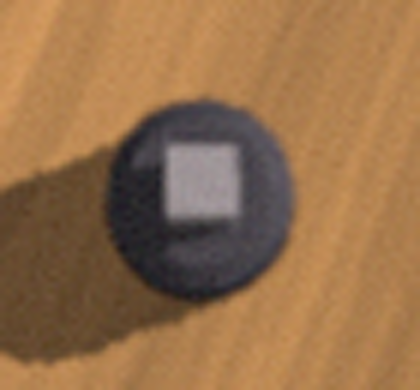

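Run:
```python
from h import *
t=lambda x,y,k=3,o=(240,180):((x+.5)/k-.5+o[0],(y+.5)/k-.5+o[1])
s=lambda x,y:t(x,y,3,(250,160))
ta=lambda x,y:t(x,y,6,(140,250)); sa=lambda x,y:t(x,y,6,(300,415))
def T(nm,a,b): x,r=tri([("top",a),("scene",b)]); print(nm,x.round(4),np.round(r,4)); return x
d=T("deepk",t(160,451),s(457,433));p=T("pairk",t(323,456),s(491,278));k=T("studk",t(331,289),s(322,236))
T("rackFL",t(73,483),s(466,556));T("rackFR",t(412,492),s(534,228))
T("shelfFR",t(445,236),s(311,72));T("shelfFL",t(60,222),s(208,428))
T("deep sock top",t(160,372),s(382,382));
T("pair1",t(291,377),s(407,282));T("pair2",t(361,380),s(426,216))
T("adtop",ta(110,277),sa(203,181))
for q in[(165,144),(240,144),(241,219),(165,219)]: print(onz("scene",sa(*q),.066).round(4))
for q in[(78,250),(133,240),(143,297),(88,313)]: print(onz("top",ta(*q),.066).round(4))
for l in ("FL","FR"): pass
print("z26 corners",onz("top",t(73,483),.026),onz("top",t(412,492),.026),onz("scene",s(466,556),.026),onz("scene",s(534,228),.026))
print(onz("top",(165.3,297.3),.03),onz("scene",(333.5,448.1),.03))
o=ctrl.get_obs(); print(R.from_rotvec(o["tool_rot"]).as_matrix().round(3))
for n in C:
  for l in("can","block","wrench"):
    for m in ctrl.masks_of(n,l)[:2]: print(n,l,m["score"],m["extent"])
```

```text
deepk [0.4991 0.0462 0.0529] [0.0006 0.0006]
pairk [ 0.5142 -0.057   0.0548] [0.0006 0.0006]
studk [ 0.6216 -0.0444  0.0528] [0.0005 0.0005]
rackFL [0.4681 0.1022 0.0129] [0.0005 0.0005]
rackFR [ 0.5019 -0.1211  0.0172] [0.0006 0.0006]
shelfFR [ 0.6543 -0.1033  0.1372] [0.0008 0.0008]
shelfFL [0.6227 0.1263 0.1292] [0. 0.]
deep sock top [0.5469 0.0521 0.0998] [0.0004 0.0004]
pair1 [ 0.5597 -0.0281  0.0677] [0.0002 0.0002]
pair2 [ 0.5646 -0.0718  0.0741] [0.0007 0.0007]
adtop [0.5163 0.3173 0.0622] [0.0001 0.0001]
[0.529  0.3128 0.066 ]
[0.5107 0.305  0.066 ]
[0.5029 0.3228 0.066 ]
[0.5214 0.3307 0.066 ]
[0.5228 0.3284 0.066 ]
[0.5293 0.3113 0.066 ]
[0.512  0.3036 0.066 ]
[0.5036 0.3202 0.066 ]
z26 corners [0.46904826 0.10056286 0.026     ] [ 0.50243473 -0.1200199   0.026     ] [0.4676752  0.10632824 0.026     ] [ 0.50098687 -0.11629247  0.026     ]
[0.51679802 0.31367848 0.03      ] [0.51539429 0.31871826 0.03      ]
[[ 0.911 -0.     0.413]
 [-0.413 -0.     0.911]
 [-0.    -1.    -0.   ]]
scene can 0.7 [193.2, 389.1, 246.4, 440.7]
scene can 0.52 [258.1, 170.7, 429.0, 343.4]
scene block 0.84 [420.8, 143.0, 484.1, 203.6]
scene block 0.19 [331.8, 218.5, 369.4, 273.0]
scene wrench 0.97 [332.8, 107.1, 430.3, 140.9]
top can 0.85 [129.7, 171.6, 189.4, 227.2]
top block 0.59 [419.8, 326.4, 493.2, 388.2]
top wrench 0.84 [485.9, 226.9, 504.5, 327.6]
top wrench 0.18 [252.9, 196.2, 392.1, 346.8]
```

```bash
cat > plan.py <<'E'
from h import *
YAW=np.radians(8.5); O=np.array([.601,.009,0])
def set_(yaw_deg=None,o=None):
    global YAW,O
    if yaw_deg is not None: YAW=np.radians(yaw_deg)
    if o is not None: O=np.array(o)
def rk(p): # rack -> world
    return O+R.from_euler('z',YAW).apply(p)
def inv(p): return R.from_euler('z',-YAW).apply(np.array(p)-O)
def Rt(lean,yaw=None):  # tool z along rack y, fingers down & back by lean deg
    yaw=YAW if yaw is None else yaw
    a=np.radians(lean); y=np.array([np.sin(a),0,-np.cos(a)]); z=np.array([0,1.,0]); x=np.cross(y,z)
    return R.from_euler('z',yaw)*R.from_matrix(np.stack([x,y,z],1))
def plan(P,Rg,n,P0=None,R0=None):
    o=ctrl.get_obs()
    P0=o["tool_pos"] if P0 is None else P0; R0=R.from_rotvec(o["tool_rot"]) if R0 is None else R0
    rv=(R0.inv()*Rg).as_rotvec(); dp=(np.array(P)-P0)/n
    Rc=R0; ds=[];dr=[]
    for i in range(n):
        ds.append(Rc.inv().apply(dp).round(4).tolist()); dr.append(np.degrees(rv/n).round(1).tolist())
        Rc=Rc*R.from_rotvec(rv/n)
    print("pos",ds);print("dr",dr)
def st():
    o=ctrl.get_obs(); Rm=R.from_rotvec(o["tool_rot"]).as_matrix()
    print("t",round(o["t"],2),"tcp",o["tool_pos"].round(4),"rack",inv(o["tool_pos"]-.005*Rm[:,1]).round(4),"F",o["contact_force"].round(1),"op",round(o["opening"],4),"q",o["q"].round(2))
    print("y",Rm[:,1].round(3),"z",Rm[:,2].round(3))
E
python3 - <<'E'
from plan import *
st()
G=Rt(36); k=np.array([.499,.046,.060]); y=G.as_matrix()[:,1]
print("grasp tcp",k+.005*y, "pre",k-.085*y)
plan(k-.085*y,G,12)
E
```

```text
t 1.2 tcp [0.2582 0.5692 0.2453] rack [-0.2563  0.6047  0.2503] F [-0.7  0.7  0. ] op 0.0849 q [ 1.03  0.05  1.61 -0.    1.48 -0.12]
y [ 0. -0. -1.] z [ 0.413  0.911 -0.   ]
grasp tcp [0.50190664 0.0464344  0.05595492] pre [0.44958704 0.03861518 0.12876644]
pos [[0.0328, 0.0097, -0.0337], [0.0307, 0.0108, -0.0353], [0.0284, 0.0118, -0.0368], [0.0261, 0.0126, -0.0383], [0.0236, 0.0133, -0.0396], [0.0211, 0.0138, -0.0409], [0.0184, 0.0142, -0.042], [0.0157, 0.0144, -0.043], [0.013, 0.0145, -0.0439], [0.0102, 0.0144, -0.0446], [0.0074, 0.0142, -0.0452], [0.0046, 0.0138, -0.0457]]
dr [[0.9, -2.6, -2.9], [0.9, -2.6, -2.9], [0.9, -2.6, -2.9], [0.9, -2.6, -2.9], [0.9, -2.6, -2.9], [0.9, -2.6, -2.9], [0.9, -2.6, -2.9], [0.9, -2.6, -2.9], [0.9, -2.6, -2.9], [0.9, -2.6, -2.9], [0.9, -2.6, -2.9], [0.9, -2.6, -2.9]]
```

servo_tool:
  delta_pos:
    - [0.033,0.005,-0.034]
    - [0.031,0.006,-0.035]
    - [0.028,0.008,-0.037]
    - [0.026,0.01,-0.038]
    - [0.024,0.012,-0.04]
  dr:
    - [0.9,-2.6,-2.9]
    - [0.9,-2.6,-2.9]
    - [0.9,-2.6,-2.9]
    - [0.9,-2.6,-2.9]
    - [0.9,-2.6,-2.9]
  grip: [1,1,1,1,1]
  grip_force: 60

```text
t: 1.82
tool_pos: [0.34, 0.345, 0.2143]
tool_rot: [-1.529, -0.07, -0.359]
contact_force: [0.8, 1.0, -0.5]
opening: 0.0856
```

Run:
```python
from plan import *
st()
G=Rt(36); k=np.array([.499,.046,.060]); y=G.as_matrix()[:,1]
plan(k-.085*y,G,7)
```

```text
t 1.82 tcp [0.34   0.345  0.2143] rack [-0.2098  0.3711  0.2191] F [ 0.8  1.  -0.5] op 0.0856 q [ 0.74 -0.4   2.08 -0.19  1.26 -0.61]
y [ 0.272  0.001 -0.962] z [0.178 0.983 0.051]
pos [[0.0196, 0.016, -0.0409], [0.0169, 0.0163, -0.0419], [0.0142, 0.0165, -0.0428], [0.0114, 0.0165, -0.0437], [0.0086, 0.0164, -0.0443], [0.0058, 0.0162, -0.0449], [0.0029, 0.0157, -0.0453]]
dr [[0.8, -2.6, -2.8], [0.8, -2.6, -2.8], [0.8, -2.6, -2.8], [0.8, -2.6, -2.8], [0.8, -2.6, -2.8], [0.8, -2.6, -2.8], [0.8, -2.6, -2.8]]
```

servo_tool:
  delta_pos:
    - [0.02,0.012,-0.041]
    - [0.017,0.014,-0.042]
    - [0.014,0.016,-0.043]
    - [0.011,0.016,-0.044]
    - [0.009,0.016,-0.044]
  dr:
    - [0.8,-2.6,-2.8]
    - [0.8,-2.6,-2.8]
    - [0.8,-2.6,-2.8]
    - [0.8,-2.6,-2.8]
    - [0.8,-2.6,-2.8]
  grip: [1,1,1,1,1]

```text
t: 2.45
tool_pos: [0.4189, 0.1204, 0.1616]
tool_rot: [-1.486, -0.467, -0.373]
contact_force: [-0.3, -0.4, 0.0]
opening: 0.0853
```

Run:
```python
from plan import *
st()
G=Rt(36); k=np.array([.499,.046,.060]); y=G.as_matrix()[:,1]
plan(k-.085*y,G,3)
```

```text
t 2.45 tcp [0.4189 0.1204 0.1616] rack [-0.1662  0.1372  0.1659] F [-0.3 -0.4  0. ] op 0.0853 q [ 0.11 -0.81  2.46  0.    0.95 -1.53]
y [ 0.512  0.056 -0.857] z [-0.069  0.997  0.024]
pos [[0.0019, 0.0131, -0.0282], [0.0007, 0.0129, -0.0283], [-0.0004, 0.0127, -0.0284]]
dr [[0.4, -1.5, -1.7], [0.4, -1.5, -1.7], [0.4, -1.5, -1.7]]
```

Run:
```python
from plan import *
G=Rt(33); k=np.array([.499,.046,.060]); y=G.as_matrix()[:,1]
plan(k-.06*y,G,3)
plan(k+.005*y,G,3,P0=k-.06*y,R0=G)
im=ctrl.get_image("top");cv2.imwrite("pics/t1.png",im[:,:,::-1])
```

```text
pos [[0.0036, 0.0213, -0.0279], [0.0026, 0.0212, -0.0281], [0.0016, 0.021, -0.0283]]
dr [[0.4, -1.5, -0.7], [0.4, -1.5, -0.7], [0.4, -1.5, -0.7]]
pos [[0.0, 0.0217, -0.0], [0.0, 0.0217, -0.0], [0.0, 0.0217, -0.0]]
dr [[0.0, 0.0, 0.0], [0.0, 0.0, 0.0], [0.0, 0.0, 0.0]]
```

View pics/t1.png

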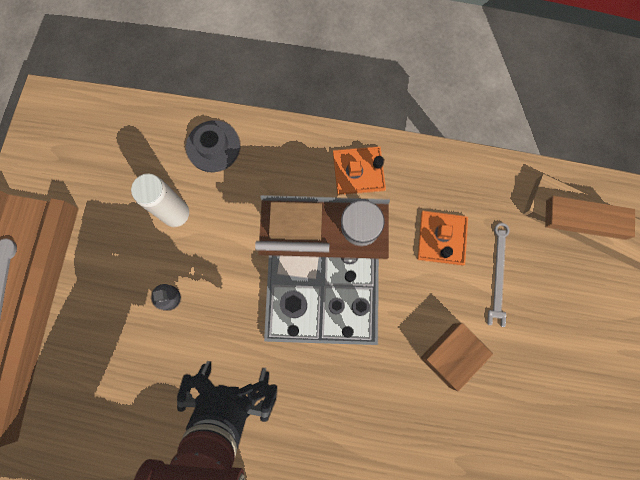

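servo_tool:
  delta_pos:
    - [0.004,0.021,-0.028]
    - [0.003,0.021,-0.028]
    - [0.002,0.021,-0.028]
  dr:
    - [0.4,-1.5,-0.7]
    - [0.4,-1.5,-0.7]
    - [0.4,-1.5,-0.7]
  grip: [1,1,1]

```text
t: 2.88
tool_pos: [0.4689, 0.0314, 0.1106]
tool_rot: [-1.485, -0.56, -0.348]
contact_force: [1.1, 0.4, -0.1]
opening: 0.0854
```

Run:
```python
from plan import *
st()
print(proj("top",ctrl.get_obs()["tool_pos"]))
G=Rt(33); k=np.array([.499,.046,.060]); y=G.as_matrix()[:,1]
plan(k+.005*y,G,3)
im=ctrl.get_image("top");crop("top",im,(180,220,400,440),3,"pics/t2.png")
im=ctrl.get_image("scene");crop("scene",im,(250,160,500,410),2.4,"pics/s2.png")
```

```text
t 2.88 tcp [0.4689 0.0314 0.1106] rack [-0.1301  0.0418  0.1148] F [ 1.1  0.4 -0.1] op 0.0854 q [-0.19 -0.62  2.46  0.26  0.76 -2.04]
y [ 0.546  0.071 -0.835] z [-0.138  0.99  -0.006]
[[295.86877347 348.14570981]]
pos [[-0.0004, 0.0216, 0.0035], [-0.0004, 0.0216, 0.0035], [-0.0003, 0.0216, 0.0034]]
dr [[0.2, -0.1, 0.1], [0.2, -0.1, 0.1], [0.2, -0.1, 0.1]]
```

View pics/t2.png

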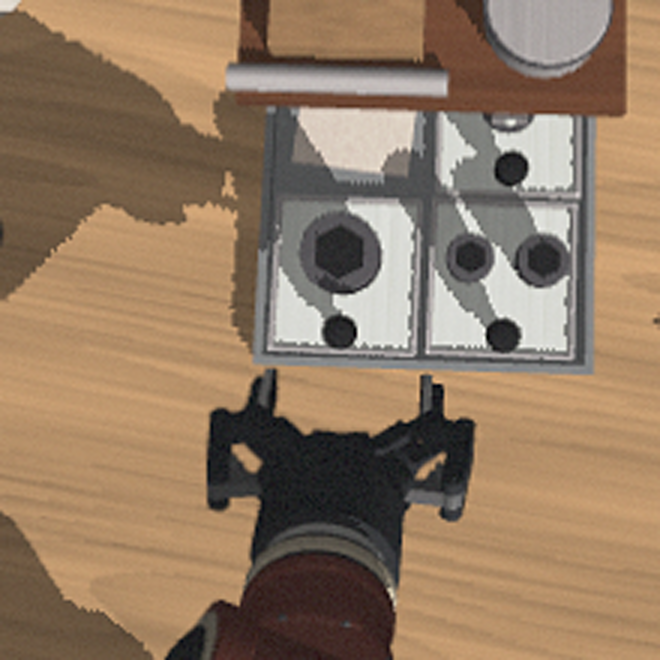

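View pics/s2.png

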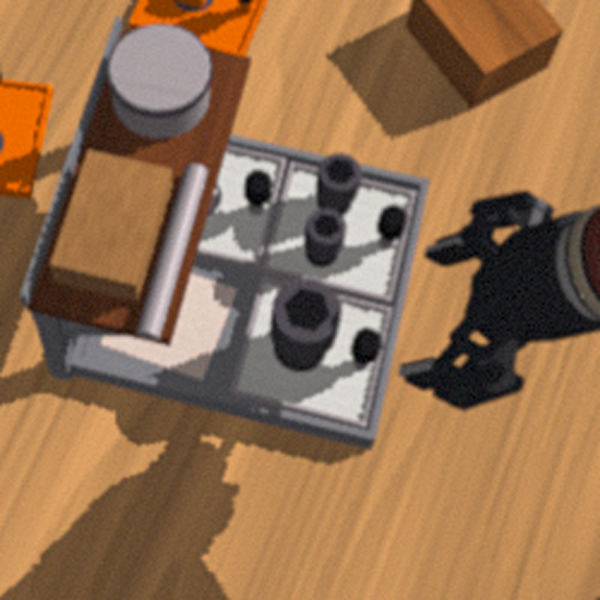

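servo_tool:
  delta_pos:
    - [0,0.022,0.004]
    - [0,0.022,0.003]
    - [0,0.021,0.003]
    - [0,0,0]
    - [0,0,0]
  dr:
    - [0.2,0,0]
    - [0.2,0,0]
    - [0.2,0,0]
    - [0,0,0]
    - [0,0,0]
  grip: [1,1,1,0,0]

```text
t: 3.6
tool_pos: [0.5037, 0.0475, 0.056]
tool_rot: [-1.474, -0.555, -0.346]
contact_force: [-0.3, -0.2, -0.5]
opening: 0.0514
```

servo_tool:
  delta_pos:
    - [0,0,0]
    - [0,0,0]
  dr:
    - [0,0,0]
    - [0,0,0]
  grip: [0,0]

```text
t: 3.85
tool_pos: [0.504, 0.0476, 0.0579]
tool_rot: [-1.474, -0.558, -0.347]
contact_force: [2.6, -0.8, -3.2]
opening: 0.0202
```

Run:
```python
from plan import *
st()
im=ctrl.get_image("top");crop("top",im,(220,220,400,400),3,"pics/t3.png")
im=ctrl.get_image("scene");crop("scene",im,(250,160,500,410),2.4,"pics/s3.png")
```

```text
t 3.85 tcp [0.504  0.0476 0.0579] rack [-0.093   0.0525  0.062 ] F [ 2.6 -0.8 -3.2] op 0.0202 q [-0.14 -0.36  2.39  0.29  0.56 -2.05]
y [ 0.544  0.081 -0.835] z [-0.14   0.99   0.005]
```

View pics/s3.png

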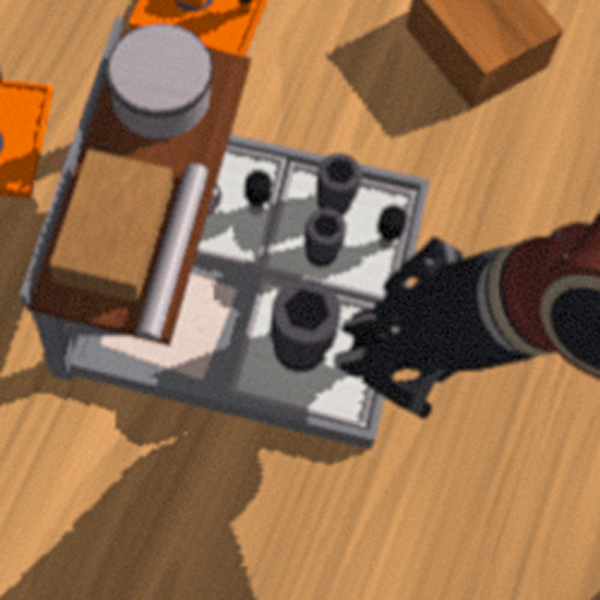

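servo_tool:
  delta_pos:
    - [0.013,0.008,0]
    - [0.017,0.011,0]
    - [0.017,0.011,0]
    - [0.017,0.011,0]
  dr:
    - [0,0,-0.5]
    - [0,0,-0.5]
    - [0,0,-0.5]
    - [0,0,-0.5]
  grip: [0,0,0,0]

```text
t: 4.45
tool_pos: [0.5773, 0.0584, 0.058]
tool_rot: [-1.466, -0.58, -0.368]
contact_force: [-6.3, -0.9, 5.9]
opening: 0.0204
```

Run:
```python
from plan import *
st()
G=Rt(36);y=G.as_matrix()[:,1]
plan(rk([.010,.053,.061])+.005*y,G,3)
```

```text
t 4.45 tcp [0.5773 0.0584 0.058 ] rack [-0.019   0.0524  0.0621] F [-6.3 -0.9  5.9] op 0.0204 q [-0.09 -0.14  2.23  0.3   0.48 -2.03]
y [ 0.567  0.086 -0.819] z [-0.142  0.99   0.006]
pos [[0.0077, 0.0059, 0.0003], [0.0077, 0.0059, 0.0002], [0.0077, 0.0059, 0.0002]]
dr [[-0.0, -0.2, -0.3], [-0.0, -0.2, -0.3], [-0.0, -0.2, -0.3]]
```

servo_tool:
  delta_pos:
    - [0.008,0.006,0]
    - [0.008,0.006,0]
    - [0.008,0.006,0]
    - [0.004,0.003,0]
  dr:
    - [0,0,-0.3]
    - [0,0,-0.3]
    - [0,0,-0.3]
    - [0,0,0]
  grip: [0,0,0,0]

```text
t: 4.95
tool_pos: [0.6122, 0.0634, 0.0581]
tool_rot: [-1.462, -0.591, -0.376]
contact_force: [-7.5, -1.1, 6.2]
opening: 0.0202
```

Run:
```python
from plan import *
st()
```

```text
t 4.95 tcp [0.6122 0.0634 0.0581] rack [0.0162 0.0522 0.0622] F [-7.5 -1.1  6.2] op 0.0202 q [-0.08 -0.06  2.15  0.31  0.45 -2.03]
y [ 0.577  0.089 -0.812] z [-0.144  0.99   0.006]
```

servo_tool:
  delta_pos:
    - [0.003,0.002,0]
    - [0.003,0.002,0]
    - [0.003,0.002,0]
  dr:
    - [0,0,0]
    - [0,0,0]
    - [0,0,0]
  grip: [0,0,0]

```text
t: 5.32
tool_pos: [0.6203, 0.0647, 0.0579]
tool_rot: [-1.463, -0.587, -0.367]
contact_force: [-44.9, -12.9, 38.1]
opening: 0.0202
```

Run:
```python
from plan import *
st()
im=ctrl.get_image("top");crop("top",im,(220,180,400,360),3,"pics/t4.png")
im=ctrl.get_image("scene");crop("scene",im,(250,160,500,410),2.4,"pics/s4.png")
```

```text
t 5.33 tcp [0.6203 0.0647 0.0579] rack [0.0244 0.0522 0.062 ] F [-44.9 -12.9  38.1] op 0.0202 q [-0.07 -0.03  2.13  0.3   0.46 -2.02]
y [ 0.57   0.09  -0.817] z [-0.147  0.989  0.006]
```

View pics/s4.png

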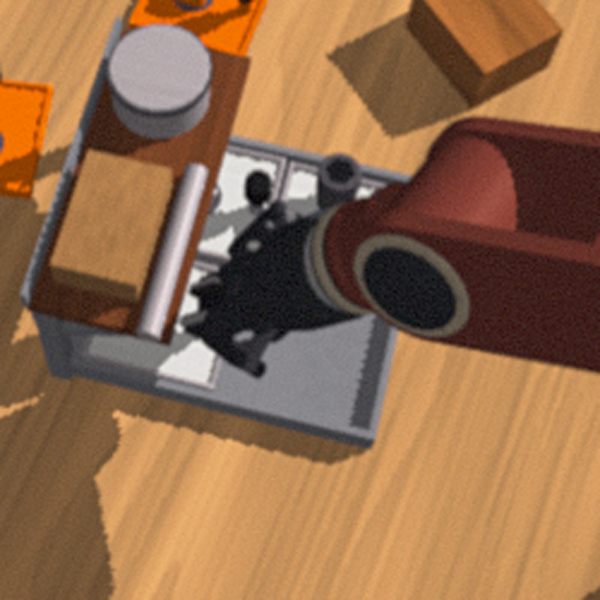

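View pics/t4.png

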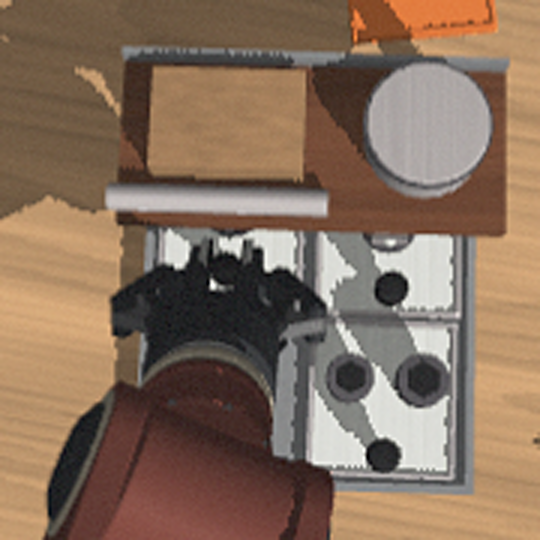

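servo_tool:
  delta_pos:
    - [-0.004,-0.003,0]
    - [0,0,0]
    - [0,0,0]
    - [0,-0.02,0]
    - [0,-0.04,0]
  dr:
    - [0,0,0]
    - [0,0,0]
    - [0,0,0]
    - [0,0,0]
    - [0,0,0]
  grip: [0.6,0.6,0.6,0.6,0.8]

```text
t: 6.05
tool_pos: [0.5796, 0.0582, 0.1058]
tool_rot: [-1.463, -0.583, -0.366]
contact_force: [-0.5, 0.3, 0.8]
opening: 0.0671
```

Run:
```python
from plan import *
st()
G=Rt(30); k=np.array([.514,-.057,.060]); y=G.as_matrix()[:,1]
print(inv(k))
plan(k-.06*y,G,4)
plan(k+.005*y,G,3,P0=k-.06*y,R0=G)
im=ctrl.get_image("scene");crop("scene",im,(250,160,500,410),2.4,"pics/s5.png")
```

```text
t 6.05 tcp [0.5796 0.0582 0.1058] rack [-0.0168  0.0518  0.1099] F [-0.5  0.3  0.8] op 0.0671 q [-0.09 -0.23  2.21  0.26  0.58 -1.98]
y [ 0.567  0.09  -0.819] z [-0.146  0.989  0.007]
[-0.0957998  -0.05241563  0.06      ]
pos [[-0.0219, -0.0175, -0.0261], [-0.0223, -0.0169, -0.0261], [-0.0227, -0.0164, -0.0261], [-0.0231, -0.0159, -0.0261]]
dr [[-0.1, -0.1, 1.3], [-0.1, -0.1, 1.3], [-0.1, -0.1, 1.3], [-0.1, -0.1, 1.3]]
pos [[0.0, 0.0217, -0.0], [0.0, 0.0217, -0.0], [0.0, 0.0217, -0.0]]
dr [[0.0, 0.0, 0.0], [0.0, 0.0, 0.0], [0.0, 0.0, 0.0]]
```

View pics/s5.png

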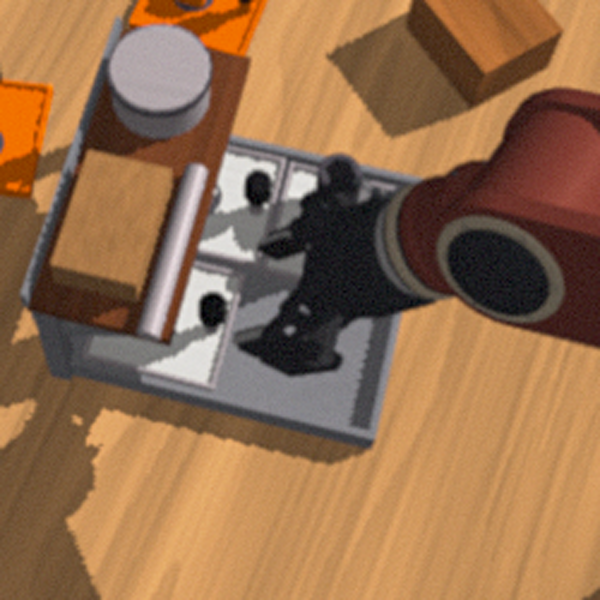

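servo_tool:
  delta_pos:
    - [-0.02,-0.035,-0.01]
    - [-0.022,-0.017,-0.03]
    - [-0.022,-0.012,-0.032]
    - [-0.025,-0.002,-0.032]
  dr:
    - [0,0,1.3]
    - [0,0,1.3]
    - [0,0,1.3]
    - [0,0,1.3]
  grip: [1,1,1,1]

```text
t: 6.6
tool_pos: [0.4853, -0.0624, 0.1196]
tool_rot: [-1.485, -0.529, -0.298]
contact_force: [0.6, -0.8, -0.2]
opening: 0.0848
```

Run:
```python
from plan import *
st()
G=Rt(30); k=np.array([.514,-.057,.061]); y=G.as_matrix()[:,1]
plan(k+.005*y,G,4)
im=ctrl.get_image("top");crop("top",im,(220,180,400,360),3,"pics/t6.png")
```

```text
t 6.6 tcp [ 0.4853 -0.0624  0.1196] rack [-0.1275 -0.0535  0.1239] F [ 0.6 -0.8 -0.2] op 0.0848 q [-0.44 -0.5   2.36  0.38  0.87 -2.35]
y [ 0.501  0.079 -0.862] z [-0.152  0.988  0.002]
pos [[-0.0012, 0.0176, 0.0002], [-0.0011, 0.0176, 0.0002], [-0.0011, 0.0176, 0.0002], [-0.001, 0.0176, 0.0003]]
dr [[-0.1, 0.0, 0.1], [-0.1, 0.0, 0.1], [-0.1, 0.0, 0.1], [-0.1, 0.0, 0.1]]
```

View pics/t6.png

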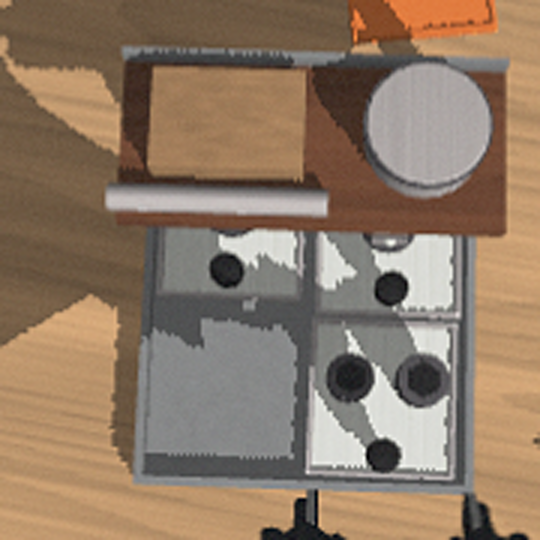

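servo_tool:
  delta_pos:
    - [-0.001,0.025,0]
    - [-0.002,0.025,0]
    - [-0.001,0.02,0]
    - [0,0,0]
    - [0,0,0]
  dr:
    - [0,0,0]
    - [0,0,0]
    - [0,0,0]
    - [0,0,0]
    - [0,0,0]
  grip: [1,1,1,0,0]

```text
t: 7.28
tool_pos: [0.5171, -0.0634, 0.0549]
tool_rot: [-1.491, -0.524, -0.304]
contact_force: [0.7, 0.2, 0.9]
opening: 0.0518
```

servo_tool:
  delta_pos:
    - [0,0,0]
    - [0,0,0]
  dr:
    - [0,0,0]
    - [0,0,0]
  grip: [0,0]

```text
t: 7.52
tool_pos: [0.5171, -0.0624, 0.0562]
tool_rot: [-1.488, -0.524, -0.304]
contact_force: [0.8, 4.5, -2.7]
opening: 0.0203
```

Run:
```python
from plan import *
st()
```

```text
t 7.53 tcp [ 0.5171 -0.0624  0.0562] rack [-0.0961 -0.0582  0.0606] F [ 0.8  4.5 -2.7] op 0.0203 q [-0.4  -0.27  2.31  0.44  0.68 -2.4 ]
y [ 0.502  0.074 -0.862] z [-0.145  0.989  0.001]
```

servo_tool:
  delta_pos:
    - [0.001,0.001,0.015]
    - [0.001,0,0.02]
    - [0,0,0.02]
    - [0,0,0.02]
    - [0,0,0.02]
  dr:
    - [0,0,0]
    - [0,0,0]
    - [0,0,0]
    - [0,0,0]
    - [0,0,0]
  grip: [0,0,0,0,0]

```text
t: 8.15
tool_pos: [0.5042, 0.0293, 0.0565]
tool_rot: [-1.497, -0.519, -0.312]
contact_force: [0.1, -2.6, -2.3]
opening: 0.0205
```

Run:
```python
from plan import *
st()
im=ctrl.get_image("top");crop("top",im,(220,180,400,360),3,"pics/t7.png")
```

```text
t 8.15 tcp [0.5042 0.0293 0.0565] rack [-0.0953  0.0344  0.0608] F [ 0.1 -2.6 -2.3] op 0.0205 q [-0.17 -0.34  2.37  0.26  0.62 -2.05]
y [ 0.504  0.064 -0.861] z [-0.134  0.991 -0.005]
```

View pics/t7.png

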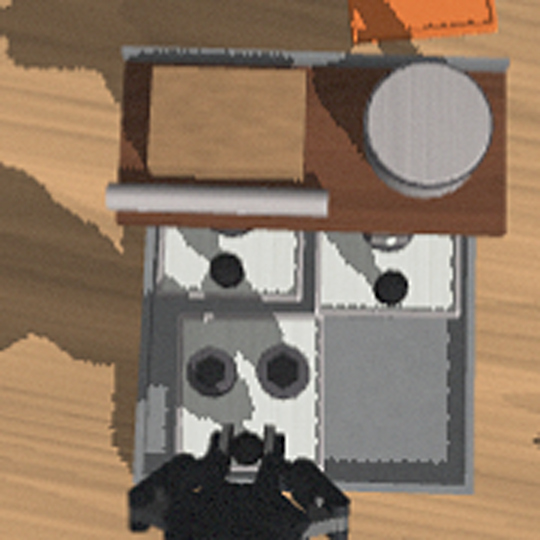

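Sliding well; ~22 mm further to the left lip.

servo_tool:
  delta_pos:
    - [0,0,0.01]
    - [0,0,0.008]
    - [0,0,0.005]
    - [0,0,0.004]
  dr:
    - [0,-0.3,0]
    - [0,-0.3,0]
    - [0,0,0]
    - [0,0,0]
  grip: [0,0,0,0]

```text
t: 8.7
tool_pos: [0.5005, 0.0512, 0.0576]
tool_rot: [-1.515, -0.534, -0.302]
contact_force: [-8.3, -25.6, 3.7]
opening: 0.0205
```

Run:
```python
from plan import *
st()
im=ctrl.get_image("top");crop("top",im,(220,180,400,360),3,"pics/t8.png")
```

```text
t 8.7 tcp [0.5005 0.0512 0.0576] rack [-0.0957  0.0567  0.062 ] F [ -8.3 -25.6   3.7] op 0.0205 q [-0.1  -0.35  2.37  0.18  0.6  -1.94]
y [ 0.507  0.05  -0.861] z [-0.144  0.989 -0.027]
```

View pics/t8.png

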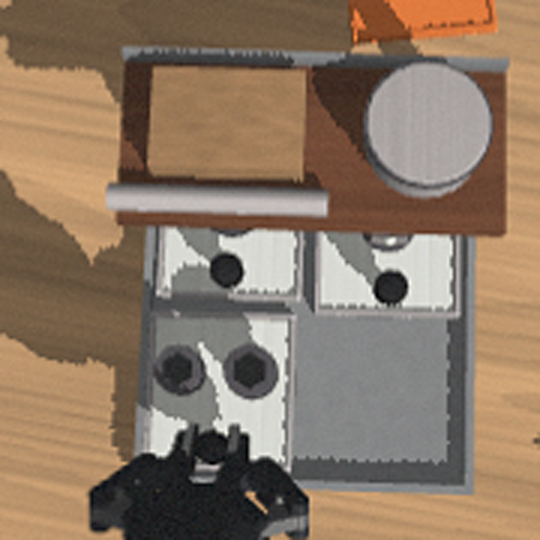

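servo_tool:
  delta_pos:
    - [0,0,-0.004]
    - [0,0,0]
    - [0,0,0]
    - [0,-0.02,0]
    - [0,-0.05,0]
  dr:
    - [0,0,0]
    - [0,0,0]
    - [0,0,0]
    - [0,0,0]
    - [1,0,-0.7]
  grip: [0.6,0.6,0.6,0.6,0.8]

```text
t: 9.38
tool_pos: [0.4643, 0.0438, 0.1167]
tool_rot: [-1.494, -0.541, -0.301]
contact_force: [-0.0, -0.3, 1.7]
opening: 0.0674
```

Run:
```python
from plan import *
set_(8.4,[.603,.009,0])
import plan as p
st()
G=Rt(36); k=np.array([.6225,-.046,.061]); y=G.as_matrix()[:,1]
print(inv(k))
plan(k-.06*y,G,5)
plan(k+.005*y,G,3,P0=k-.06*y,R0=G)
im=ctrl.get_image("top");crop("top",im,(220,180,400,360),3,"pics/t9.png")
```

```text
t 9.38 tcp [0.4643 0.0438 0.1167] rack [-0.1347  0.0547  0.121 ] F [-0.  -0.3  1.7] op 0.0674 q [-0.15 -0.62  2.43  0.2   0.81 -1.98]
y [ 0.509  0.071 -0.858] z [-0.154  0.988 -0.01 ]
[ 0.01125624 -0.0572586   0.061     ]
pos [[0.0175, 0.0124, -0.0225], [0.0174, 0.0127, -0.0225], [0.0172, 0.013, -0.0225], [0.017, 0.0133, -0.0224], [0.0168, 0.0136, -0.0224]]
dr [[0.0, 0.1, -1.0], [0.0, 0.1, -1.0], [0.0, 0.1, -1.0], [0.0, 0.1, -1.0], [0.0, 0.1, -1.0]]
pos [[0.0, 0.0217, -0.0], [0.0, 0.0217, -0.0], [0.0, 0.0217, -0.0]]
dr [[0.0, 0.0, 0.0], [0.0, 0.0, 0.0], [0.0, 0.0, 0.0]]
```

View pics/t9.png

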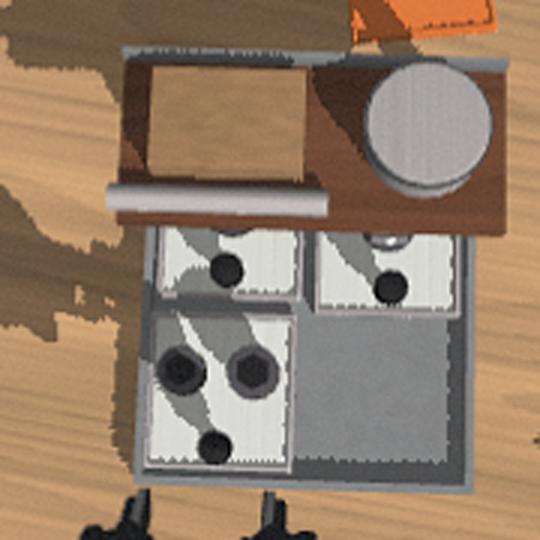

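servo_tool:
  delta_pos:
    - [0.015,0.006,-0.023]
    - [0.018,0.012,-0.023]
    - [0.018,0.013,-0.023]
    - [0.017,0.015,-0.022]
    - [0.018,0.016,-0.022]
  dr:
    - [0,0,-1]
    - [0,0,-1]
    - [0,0,-1]
    - [0,0,-1]
    - [0,0,-1]
  grip: [0.9,0.9,0.9,0.9,0.9]

```text
t: 10.05
tool_pos: [0.5948, -0.0525, 0.1355]
tool_rot: [-1.471, -0.643, -0.393]
contact_force: [0.6, -0.2, 0.4]
opening: 0.0767
```

Run:
```python
from plan import *
set_(8.4,[.603,.009,0])
st()
G=Rt(36); k=np.array([.6225,-.046,.061]); y=G.as_matrix()[:,1]
plan(k+.005*y,G,4)
im=ctrl.get_image("top");crop("top",im,(220,180,400,360),3,"pics/t10.png")
```

```text
t 10.05 tcp [ 0.5948 -0.0525  0.1355] rack [-0.0202 -0.0596  0.1394] F [ 0.6 -0.2  0.4] op 0.0767 q [-0.34 -0.24  2.18  0.48  0.65 -2.38]
y [ 0.611  0.082 -0.787] z [-0.159  0.987 -0.021]
pos [[-0.0059, 0.0203, 0.0009], [-0.0058, 0.0203, 0.0008], [-0.0056, 0.0204, 0.0007], [-0.0054, 0.0204, 0.0007]]
dr [[0.1, 0.3, 0.5], [0.1, 0.3, 0.5], [0.1, 0.3, 0.5], [0.1, 0.3, 0.5]]
```

View pics/t10.png

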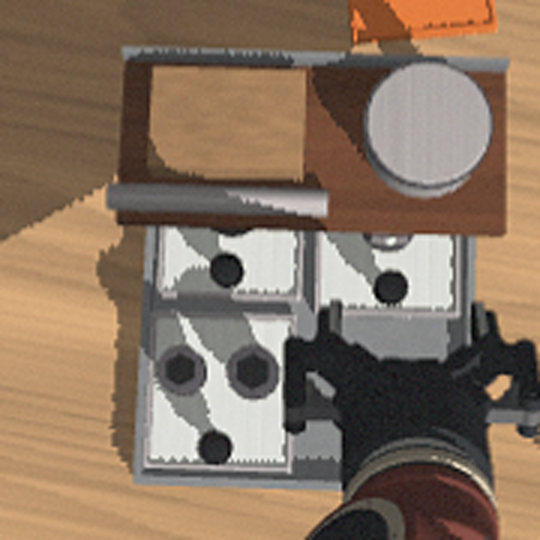

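Run:
```python
from plan import *
o=ctrl.get_obs(); M=R.from_rotvec(o["tool_rot"]).as_matrix()
for s in(1,-1):
  for a in(0,.014): 
    print(((proj("top",o["tool_pos"]+M[:,1]*a+M[:,2]*s*.038)[0]-[220,180])*3).round(0))
print(((proj("top",[.6216,-.0444,.065])[0]-[220,180])*3).round(0))
```

```text
[344. 313.]
[344. 301.]
[473. 315.]
[471. 303.]
[391. 286.]
```

servo_tool:
  delta_pos:
    - [-0.006,0.02,0.002]
    - [-0.006,0.02,0.002]
    - [-0.006,0.02,0.001]
  dr:
    - [0,0.3,0.5]
    - [0,0.3,0.5]
    - [0,0.3,0.5]
  grip: [0.9,0.9,0.9]

```text
t: 10.48
tool_pos: [0.6217, -0.048, 0.0788]
tool_rot: [-1.477, -0.614, -0.39]
contact_force: [-0.6, 0.1, 0.5]
opening: 0.0769
```

Run:
```python
from plan import *
set_(8.4,[.603,.009,0])
st()
G=Rt(36); k=np.array([.6225,-.045,.061]); y=G.as_matrix()[:,1]
plan(k+.005*y,G,2)
im=ctrl.get_image("top");crop("top",im,(220,180,400,360),3,"pics/t11.png")
im=ctrl.get_image("scene");crop("scene",im,(250,160,500,410),2.4,"pics/s11.png")
```

```text
t 10.47 tcp [ 0.6217 -0.048   0.0788] rack [ 0.0072 -0.0591  0.0828] F [-0.6  0.1  0.5] op 0.0769 q [-0.3  -0.07  2.13  0.51  0.54 -2.39]
y [ 0.596  0.074 -0.799] z [-0.143  0.99  -0.015]
pos [[-0.0049, 0.0099, 0.0016], [-0.0048, 0.01, 0.0015]]
dr [[0.4, 0.2, 0.5], [0.4, 0.2, 0.5]]
```

View pics/t11.png

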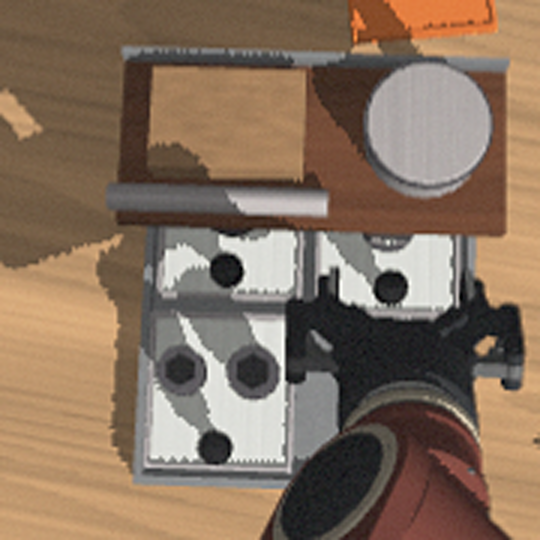

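View pics/s11.png

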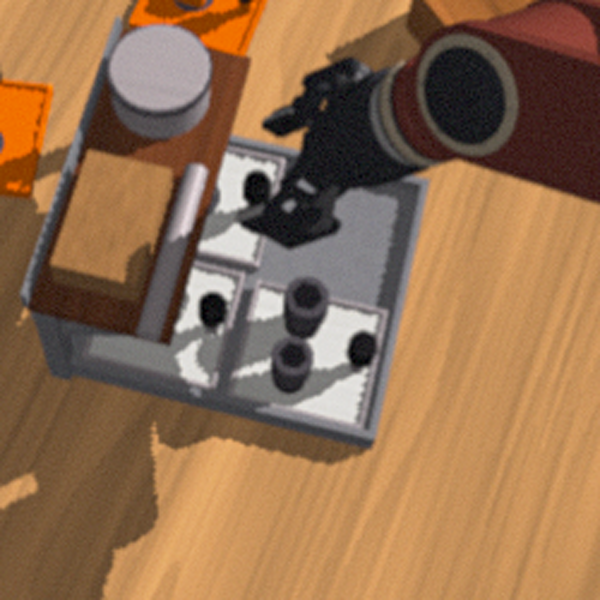

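servo_tool:
  delta_pos:
    - [-0.004,0.011,0.003]
    - [-0.004,0.01,0.003]
    - [0,0,0]
    - [0,0,0]
    - [0,0,0]
  dr:
    - [0,0,0]
    - [0,0,0]
    - [0,0,0]
    - [0,0,0]
    - [0,0,0]
  grip: [0.9,0.9,0,0,0]

```text
t: 11.2
tool_pos: [0.6264, -0.0404, 0.0558]
tool_rot: [-1.476, -0.614, -0.389]
contact_force: [-1.9, -3.1, 0.2]
opening: 0.0229
```

servo_tool:
  delta_pos:
    - [0,0,0]
    - [0,0,0]
  dr:
    - [0,0,0]
    - [0,0,0]
  grip: [0,0]

```text
t: 11.45
tool_pos: [0.6264, -0.0404, 0.0561]
tool_rot: [-1.476, -0.613, -0.39]
contact_force: [1.8, 0.3, -2.7]
opening: 0.0204
```

Run:
```python
from plan import *
set_(8.4,[.603,.009,0])
st()
G=Rt(34,); y=G.as_matrix()[:,1]
plan(rk([-.085,-.054,.0625])+.005*y,G,5)
```

```text
t 11.45 tcp [ 0.6264 -0.0404  0.0561] rack [ 0.013  -0.0523  0.0601] F [ 1.8  0.3 -2.7] op 0.0204 q [-0.29 -0.02  2.13  0.54  0.49 -2.41]
y [ 0.596  0.075 -0.8  ] z [-0.143  0.99  -0.014]
pos [[-0.0154, -0.0121, -0.0004], [-0.0156, -0.012, -0.0004], [-0.0157, -0.0118, -0.0004], [-0.0158, -0.0117, -0.0004], [-0.0159, -0.0115, -0.0003]]
dr [[0.1, 0.1, 0.6], [0.1, 0.1, 0.6], [0.1, 0.1, 0.6], [0.1, 0.1, 0.6], [0.1, 0.1, 0.6]]
```

servo_tool:
  delta_pos:
    - [-0.013,-0.0095,0]
    - [-0.016,-0.012,0]
    - [-0.016,-0.012,0]
    - [-0.016,-0.0115,0]
    - [-0.016,-0.0115,0]
  dr:
    - [0,0,0.6]
    - [0,0,0.6]
    - [0,0,0.6]
    - [0,0,0.6]
    - [0,0,0.6]
  grip: [0,0,0,0,0]

```text
t: 12.08
tool_pos: [0.5296, -0.0545, 0.0582]
tool_rot: [-1.489, -0.573, -0.352]
contact_force: [2.6, 0.5, -1.1]
opening: 0.0206
```

Run:
```python
from plan import *
set_(8.4,[.603,.009,0])
st()
G=Rt(34,); y=G.as_matrix()[:,1]
plan(rk([-.098,-.053,.0605])+.005*y,G,3)
im=ctrl.get_image("top");crop("top",im,(220,180,400,360),3,"pics/t12.png")
```

```text
t 12.07 tcp [ 0.5296 -0.0545  0.0582] rack [-0.0847 -0.0521  0.0623] F [ 2.6  0.5 -1.1] op 0.0206 q [-0.38 -0.26  2.32  0.49  0.6  -2.44]
y [ 0.555  0.068 -0.829] z [-0.141  0.99  -0.014]
pos [[-0.004, -0.002, -0.0003], [-0.004, -0.002, -0.0003], [-0.004, -0.002, -0.0003]]
dr [[0.3, 0.1, -0.0], [0.3, 0.1, -0.0], [0.3, 0.1, -0.0]]
```

View pics/t12.png

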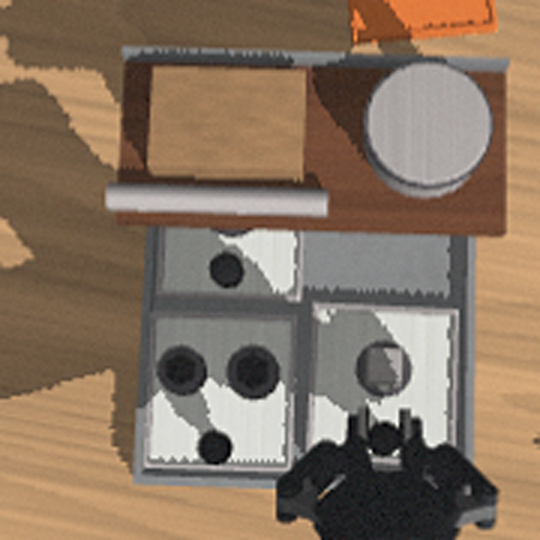

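servo_tool:
  delta_pos:
    - [-0.004,-0.0025,0]
    - [-0.004,-0.0025,0]
    - [-0.004,-0.0025,0]
  dr:
    - [0.2,0,0]
    - [0.2,0,0]
    - [0.2,0,0]
  grip: [0,0,0]

```text
t: 12.5
tool_pos: [0.515, -0.0569, 0.0586]
tool_rot: [-1.479, -0.576, -0.352]
contact_force: [11.9, 4.5, -11.2]
opening: 0.0202
```

Run:
```python
from plan import *
set_(8.4,[.603,.009,0])
st()
```

```text
t 12.5 tcp [ 0.515  -0.0569  0.0586] rack [-0.0995 -0.0523  0.0628] F [ 11.9   4.5 -11.2] op 0.0202 q [-0.41 -0.31  2.36  0.52  0.63 -2.48]
y [ 0.556  0.077 -0.827] z [-0.146  0.989 -0.006]
```

servo_tool:
  delta_pos:
    - [0.001,0.001,0]
    - [0,0,0]
    - [0,0,0]
    - [0,-0.02,0]
    - [0,-0.05,0]
  dr:
    - [0,0,0]
    - [0,0,0]
    - [0,0,0]
    - [0,0,0]
    - [0,0,1]
  grip: [0.6,0.6,0.6,0.6,1]

```text
t: 13.12
tool_pos: [0.4745, -0.0607, 0.1122]
tool_rot: [-1.479, -0.554, -0.327]
contact_force: [1.3, -0.5, 1.1]
opening: 0.0682
```

servo_tool:
  delta_pos:
    - [0,-0.06,0.01]
    - [0,-0.06,0.03]
    - [0,-0.02,0.06]
  dr:
    - [0,0,5]
    - [0,0,8]
    - [0,0,8]
  grip: [1,1,1]

```text
t: 13.5
tool_pos: [0.3932, 0.0235, 0.2363]
tool_rot: [-1.553, -0.258, -0.046]
contact_force: [1.5, 0.2, -0.5]
opening: 0.0859
```

Run:
```python
from plan import *
set_(8.4,[.603,.009,0])
st()
im=ctrl.get_image("top");cv2.imwrite("pics/top20.png",im[:,:,::-1]);crop("top",im,(250,240,390,360),5,"pics/t13.png")
im=ctrl.get_image("scene");cv2.imwrite("pics/scene20.png",im[:,:,::-1]);crop("scene",im,(310,200,440,350),5,"pics/s13.png")
```

```text
t 13.5 tcp [0.3932 0.0235 0.2363] rack [-0.2064  0.045   0.2412] F [ 1.5  0.2 -0.5] op 0.0859 q [-0.17 -0.71  2.23  0.06  1.44 -1.88]
y [ 0.191  0.023 -0.981] z [-0.135  0.991 -0.003]
```

View pics/t13.png

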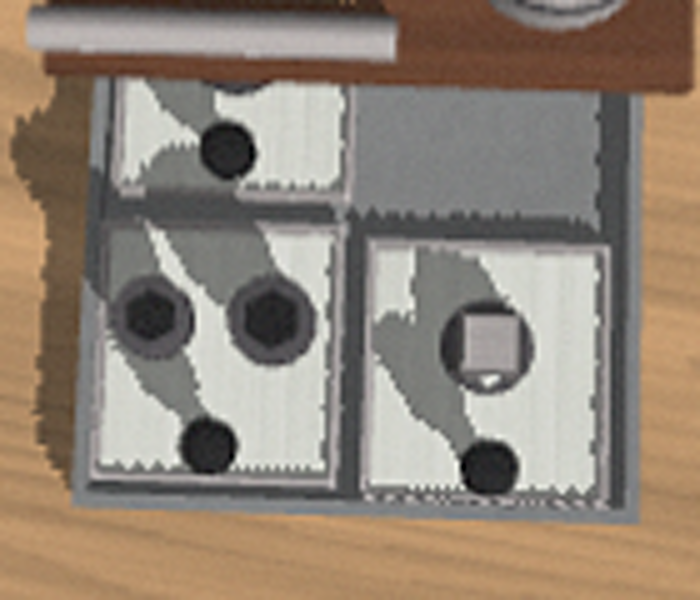

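View pics/s13.png

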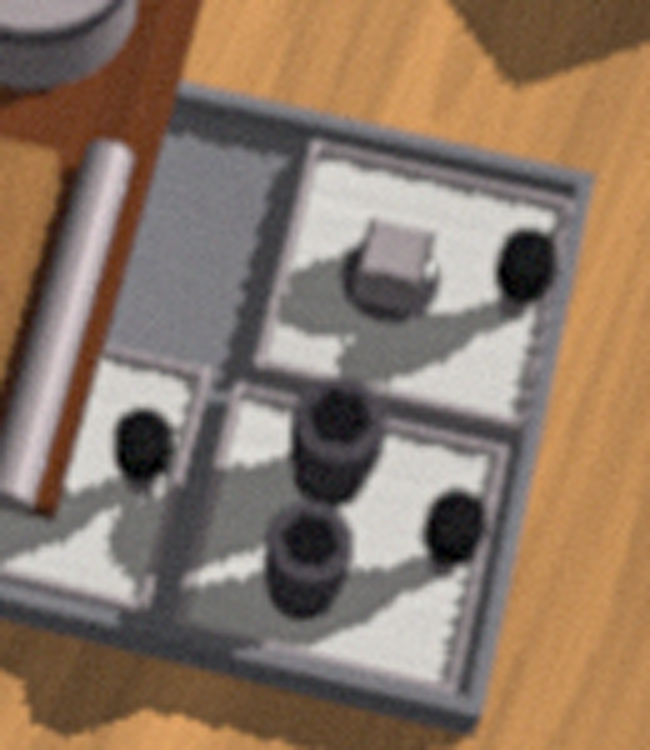

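Run:
```python
from plan import *
set_(8.4,[.603,.009,0])
t=lambda x,y:((x+.5)/5-.5+250,(y+.5)/5-.5+240)
s=lambda x,y:((x+.5)/5-.5+310,(y+.5)/5-.5+200)
x,r=tri([("top",t(490,343)),("scene",s(399,249))]);print("stud top",x.round(4),np.round(r,4),inv(x).round(4))
print(onz("top",t(490,343),.048),onz("scene",s(399,249),.048))
x,r=tri([("top",t(490,467)),("scene",s(526,265))]);print("knob",x.round(4),inv(x).round(4))
x,r=tri([("top",t(228,150)),("scene",s(142,444))]);print("deepknob",x.round(4),inv(x).round(4))
x,r=tri([("top",t(208,446)),("scene",s(455,526))]);print("pairknob",x.round(4),inv(x).round(4))
print("est stud",rk([-.050,-.0523,.048]))
# tray edges yaw from top: front-left,rear-left etc
for a,b in[((368,497),(603,505)),((369,238),(609,245)),((368,497),(369,238)),((603,505),(609,245))]:
    A=onz("top",t(*a),.024);B=onz("top",t(*b),.024);d=B-A;print(np.degrees(np.arctan2(d[1],d[0])).round(1),np.linalg.norm(d).round(4))
ta=lambda x,y:((x+.5)/6-.5+140,(y+.5)/6-.5+250); sa=lambda x,y:((x+.5)/6-.5+300,(y+.5)/6-.5+415)
print(onz("top",ta(110,277),.066),onz("scene",sa(203,181),.066))
```

```text
stud top [ 0.5587 -0.0506  0.0443] [0.0011 0.0011] [-0.0525 -0.0525  0.0443]
[ 0.55956433 -0.05035984  0.048     ] [ 0.55733471 -0.04875789  0.048     ]
knob [ 0.5117 -0.058   0.054 ] [-0.1001 -0.0529  0.054 ]
deepknob [0.615  0.0637 0.0551] [0.0198 0.0524 0.0551]
pairknob [0.5007 0.0498 0.0561] [-0.0952  0.0553  0.0561]
est stud [ 0.56117653 -0.05004309  0.048     ]
-81.9 0.093
-81.6 0.0969
9.9 0.1028
7.7 0.1033
[0.51627147 0.31587408 0.066     ] [0.51599005 0.31771496 0.066     ]
```

Run:
```python
from plan import *
G=Rt(0,np.radians(23.2)); plan([.516,.3168,.16],G,8)
print("can base",onz("top",(178,216),0),onz("scene",(233,430),0))
```

```text
pos [[0.0184, 0.0134, 0.0329], [0.0197, 0.013, 0.0323], [0.021, 0.0126, 0.0316], [0.0223, 0.0122, 0.0309], [0.0235, 0.0117, 0.0302], [0.0247, 0.0112, 0.0294], [0.0259, 0.0107, 0.0286], [0.027, 0.0101, 0.0277]]
dr [[0.2, -1.8, 1.4], [0.2, -1.8, 1.4], [0.2, -1.8, 1.4], [0.2, -1.8, 1.4], [0.2, -1.8, 1.4], [0.2, -1.8, 1.4], [0.2, -1.8, 1.4], [0.2, -1.8, 1.4]]
can base [0.69247017 0.33939208 0.        ] [0.68727558 0.35681596 0.        ]
```

servo_tool:
  delta_pos:
    - [0.02,0.005,0.034]
    - [0.02,0.006,0.034]
    - [0.021,0.01,0.033]
    - [0.023,0.012,0.031]
    - [0.024,0.012,0.03]
  dr:
    - [0.2,-1.8,1.4]
    - [0.2,-1.8,1.4]
    - [0.2,-1.8,1.4]
    - [0.2,-1.8,1.4]
    - [0.2,-1.8,1.4]
  grip: [1,1,1,1,1]

```text
t: 14.22
tool_pos: [0.4713, 0.218, 0.2053]
tool_rot: [-1.549, -0.309, 0.193]
contact_force: [0.9, 0.4, -0.1]
opening: 0.0856
```

Run:
```python
from plan import *
st()
G=Rt(0,np.radians(23.2)); plan([.516,.3168,.12],G,4)
```

```text
t 14.22 tcp [0.4713 0.218  0.2053] rack [-0.0977  0.2258  0.2103] F [ 0.9  0.4 -0.1] op 0.0856 q [ 0.29 -0.22  1.94 -0.    1.35 -1.6 ]
y [ 0.072  0.018 -0.997] z [-0.315  0.949 -0.006]
pos [[0.0168, 0.0225, 0.0201], [0.0176, 0.0222, 0.0196], [0.0184, 0.0219, 0.0192], [0.0192, 0.0216, 0.0188]]
dr [[0.1, -1.2, 1.0], [0.1, -1.2, 1.0], [0.1, -1.2, 1.0], [0.1, -1.2, 1.0]]
```

servo_tool:
  delta_pos:
    - [0.017,0.018,0.02]
    - [0.018,0.022,0.02]
    - [0.018,0.022,0.019]
    - [0.019,0.022,0.019]
    - [0.004,0.003,0.005]
  dr:
    - [0.1,-1.2,1]
    - [0.1,-1.2,1]
    - [0.1,-1.2,1]
    - [0.1,-1.2,1]
    - [0,0,0]
  grip: [1,1,1,1,0.7]

```text
t: 14.85
tool_pos: [0.519, 0.3247, 0.1128]
tool_rot: [-1.549, -0.316, 0.324]
contact_force: [-0.3, -0.4, 0.0]
opening: 0.0699
```

Run:
```python
from plan import *
st()
G=Rt(0,np.radians(23.2)); plan([.516,.3168,.058],G,4)
im=ctrl.get_image("top");crop("top",im,(100,220,260,380),4,"pics/t14.png")
im=ctrl.get_image("scene");crop("scene",im,(260,360,400,480),5,"pics/s14.png")
```

```text
t 14.85 tcp [0.519  0.3247 0.1128] rack [-0.0344  0.3243  0.1178] F [-0.3 -0.4  0. ] op 0.0699 q [ 0.44  0.14  1.75 -0.    1.26 -1.54]
y [-0.004 -0.003 -1.   ] z [-0.397  0.918 -0.001]
pos [[-0.0014, 0.0137, -0.0015], [-0.0014, 0.0137, -0.0015], [-0.0014, 0.0137, -0.0015], [-0.0015, 0.0137, -0.0015]]
dr [[0.0, 0.0, -0.1], [0.0, 0.0, -0.1], [0.0, 0.0, -0.1], [0.0, 0.0, -0.1]]
```

View pics/t14.png

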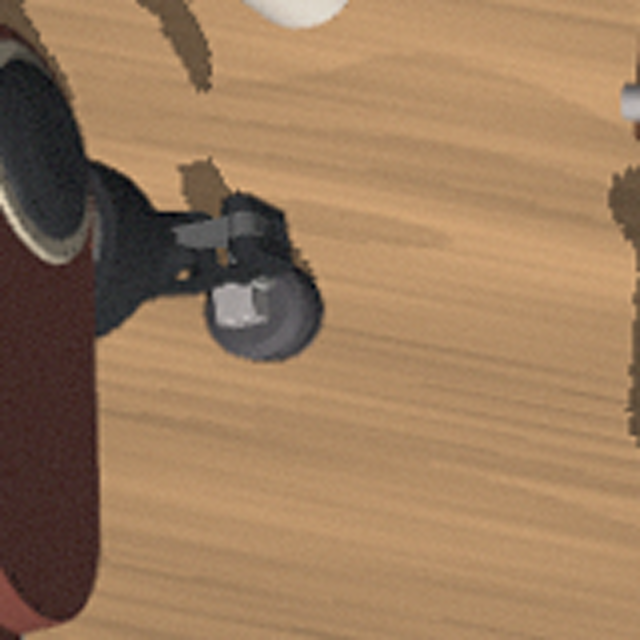

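View pics/s14.png

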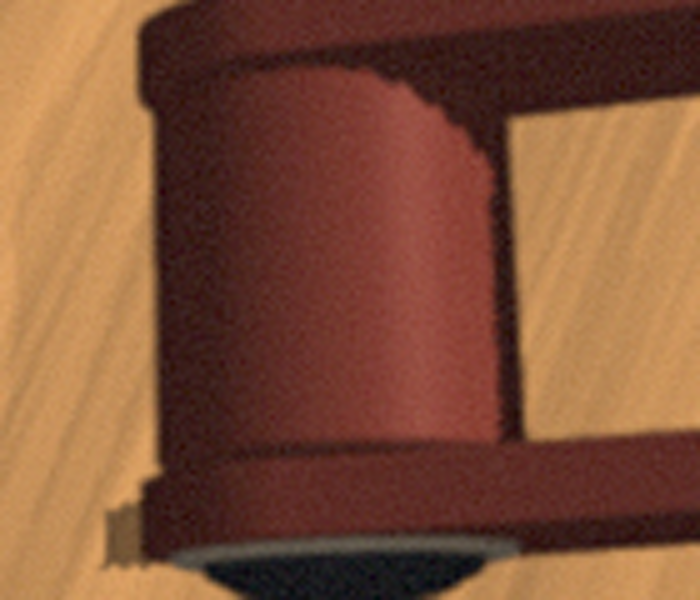

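servo_tool:
  delta_pos:
    - [-0.003,0.004,-0.003]
    - [-0.002,0.012,-0.002]
    - [-0.001,0.013,-0.001]
    - [0,0.013,0]
  dr:
    - [0,0,0]
    - [0,0,0]
    - [0,0,0]
    - [0,0,0]
  grip: [0.7,0.7,0.7,0.7]

```text
t: 15.45
tool_pos: [0.5174, 0.3143, 0.0743]
tool_rot: [-1.548, -0.321, 0.315]
contact_force: [-0.0, -0.1, -0.3]
opening: 0.0599
```

Run:
```python
from plan import *
st()
G=Rt(0,np.radians(23.2)); plan([.516,.3168,.059],G,2)
im=ctrl.get_image("top");crop("top",im,(100,220,260,380),4,"pics/t15.png")
```

```text
t 15.45 tcp [0.5174 0.3143 0.0743] rack [-0.0376  0.3143  0.0793] F [-0.  -0.1 -0.3] op 0.0599 q [ 0.42  0.17  1.79 -0.    1.18 -1.55]
y [ 0.004 -0.    -1.   ] z [-0.394  0.919 -0.002]
pos [[-0.0001, 0.0076, 0.0014], [-0.0001, 0.0076, 0.0014]]
dr [[0.0, 0.0, 0.1], [0.0, 0.0, 0.1]]
```

View pics/t15.png

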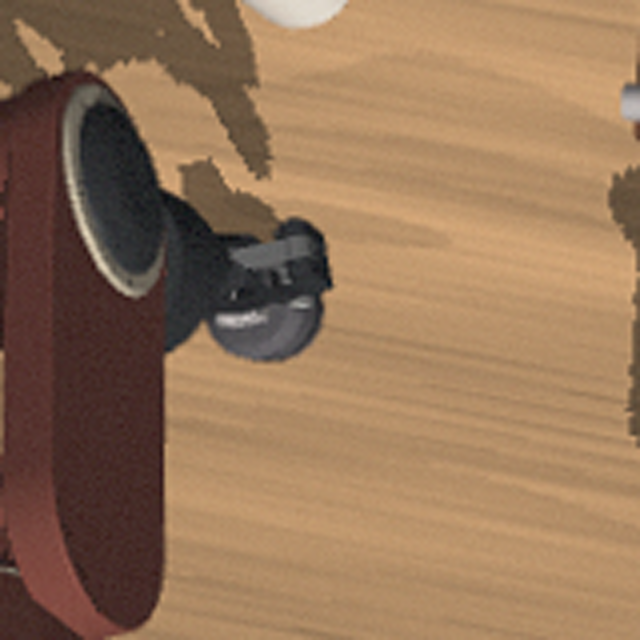

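servo_tool:
  delta_pos:
    - [0,0.007,0.0015]
    - [0,0.007,0.0015]
    - [0,0,0]
    - [0,0,0]
    - [0,0,0]
  dr:
    - [0,0,0.1]
    - [0,0,0.1]
    - [0,0,0]
    - [0,0,0]
    - [0,0,0]
  grip: [0.6,0.4,0,0,0]
  grip_force: 80

```text
t: 16.12
tool_pos: [0.5148, 0.3168, 0.0567]
tool_rot: [-1.55, -0.316, 0.322]
contact_force: [-0.3, -0.3, -1.1]
opening: 0.0174
```

servo_tool:
  delta_pos:
    - [0,0,0]
    - [0,0,0]
  dr:
    - [0,0,0]
    - [0,0,0]
  grip: [0,0]

```text
t: 16.38
tool_pos: [0.5147, 0.3168, 0.0566]
tool_rot: [-1.55, -0.316, 0.321]
contact_force: [-0.0, 0.8, -1.3]
opening: 0.0172
```

Run:
```python
from plan import *
st()
```

```text
t 16.38 tcp [0.5147 0.3168 0.0566] rack [-0.0398  0.3172  0.0616] F [-0.   0.8 -1.3] op 0.0172 q [ 0.43  0.19  1.79 -0.    1.16 -1.55]
y [-0.003 -0.003 -1.   ] z [-0.395  0.919 -0.002]
```

Run:
```python
from plan import *
G=Rt(0,np.radians(8.4)); plan([.558,-.050,.17],G,10,P0=np.array([.5147,.3168,.17]))
```

```text
pos [[-0.0105, 0.0001, -0.0354], [-0.0096, 0.0001, -0.0357], [-0.0087, 0.0001, -0.0359], [-0.0077, 0.0001, -0.0361], [-0.0068, 0.0001, -0.0363], [-0.0058, 0.0001, -0.0365], [-0.0049, 0.0, -0.0366], [-0.0039, 0.0, -0.0367], [-0.003, 0.0, -0.0368], [-0.002, 0.0, -0.0369]]
dr [[0.0, 1.5, -0.0], [0.0, 1.5, -0.0], [0.0, 1.5, -0.0], [0.0, 1.5, -0.0], [0.0, 1.5, -0.0], [0.0, 1.5, -0.0], [0.0, 1.5, -0.0], [0.0, 1.5, -0.0], [0.0, 1.5, -0.0], [0.0, 1.5, -0.0]]
```

servo_tool:
  delta_pos:
    - [0,-0.01,0]
    - [0,-0.03,0]
    - [0,-0.04,0]
    - [-0.01,-0.04,-0.01]
  dr:
    - [0,0,0]
    - [0,0,0]
    - [0,0,0]
    - [0,0,0]
  grip: [0,0,0,0]

```text
t: 16.88
tool_pos: [0.5062, 0.3026, 0.1746]
tool_rot: [-1.553, -0.307, 0.332]
contact_force: [0.8, -0.1, -3.2]
opening: 0.0173
```

Run:
```python
from plan import *
st()
G=Rt(0,np.radians(8.4)); plan([.558,-.050,.17],G,9)
```

```text
t 16.88 tcp [0.5062 0.3026 0.1746] rack [-0.0503  0.3044  0.1796] F [ 0.8 -0.1 -3.2] op 0.0173 q [ 0.41  0.03  1.75 -0.    1.37 -1.56]
y [-0.015 -0.009 -1.   ] z [-0.396  0.918 -0.002]
pos [[-0.0102, 0.0008, -0.0383], [-0.0091, 0.0007, -0.0385], [-0.008, 0.0007, -0.0388], [-0.0068, 0.0007, -0.039], [-0.0057, 0.0006, -0.0392], [-0.0046, 0.0006, -0.0393], [-0.0034, 0.0006, -0.0394], [-0.0023, 0.0005, -0.0395], [-0.0012, 0.0005, -0.0396]]
dr [[0.0, 1.7, -0.1], [0.0, 1.7, -0.1], [0.0, 1.7, -0.1], [0.0, 1.7, -0.1], [0.0, 1.7, -0.1], [0.0, 1.7, -0.1], [0.0, 1.7, -0.1], [0.0, 1.7, -0.1], [0.0, 1.7, -0.1]]
```

servo_tool:
  delta_pos:
    - [-0.01,0,-0.038]
    - [-0.009,0,-0.038]
    - [-0.008,0,-0.039]
    - [-0.007,0,-0.039]
    - [-0.006,0,-0.039]
  dr:
    - [0,1.7,-0.2]
    - [0,1.7,-0.2]
    - [0,1.7,-0.2]
    - [0,1.7,-0.1]
    - [0,1.7,-0.1]
  grip: [0,0,0,0,0]

```text
t: 17.5
tool_pos: [0.536, 0.1046, 0.1832]
tool_rot: [-1.563, -0.211, 0.195]
contact_force: [0.6, 0.4, -3.8]
opening: 0.0172
```

Run:
```python
from plan import *
st()
G=Rt(0,np.radians(8.4)); plan([.558,-.050,.15],G,4)
```

```text
t 17.5 tcp [0.536  0.1046 0.1832] rack [-0.0502  0.1041  0.1882] F [ 0.6  0.4 -3.8] op 0.0172 q [ 0.06 -0.1   1.86 -0.    1.36 -1.77]
y [ 0.01 -0.   -1.  ] z [-0.256  0.967 -0.003]
pos [[-0.0047, 0.0084, -0.0387], [-0.0035, 0.0083, -0.0389], [-0.0024, 0.0083, -0.0389], [-0.0013, 0.0083, -0.039]]
dr [[0.0, 1.6, 0.1], [0.0, 1.6, 0.1], [0.0, 1.6, 0.1], [0.0, 1.6, 0.1]]
```

servo_tool:
  delta_pos:
    - [-0.005,0.003,-0.038]
    - [-0.003,0.005,-0.038]
    - [-0.002,0.008,-0.038]
    - [-0.001,0.01,-0.034]
  dr:
    - [0,1.6,0.1]
    - [0,1.6,0.1]
    - [0,1.6,0.1]
    - [0,1.6,0.1]
  grip: [0,0,0,0]

```text
t: 18.0
tool_pos: [0.5573, -0.0478, 0.1594]
tool_rot: [-1.571, -0.117, 0.108]
contact_force: [-0.2, 0.2, -4.2]
opening: 0.0174
```

Run:
```python
from plan import *
st()
G=Rt(0,np.radians(8.4)); plan([.558,-.050,.125],G,3)
im=ctrl.get_image("top");crop("top",im,(250,220,390,360),5,"pics/t16.png")
im=ctrl.get_image("scene");crop("scene",im,(310,180,450,320),5,"pics/s16.png")
```

```text
t 18.0 tcp [ 0.5573 -0.0478  0.1594] rack [-0.0517 -0.0497  0.1644] F [-0.2  0.2 -4.2] op 0.0174 q [-0.22 -0.04  1.85 -0.    1.32 -1.93]
y [ 0.006 -0.002 -1.   ] z [-0.142  0.99  -0.003]
pos [[0.0001, 0.0115, -0.0007], [0.0001, 0.0115, -0.0007], [0.0001, 0.0115, -0.0007]]
dr [[0.1, -0.1, 0.1], [0.1, -0.1, 0.1], [0.1, -0.1, 0.1]]
```

View pics/t16.png

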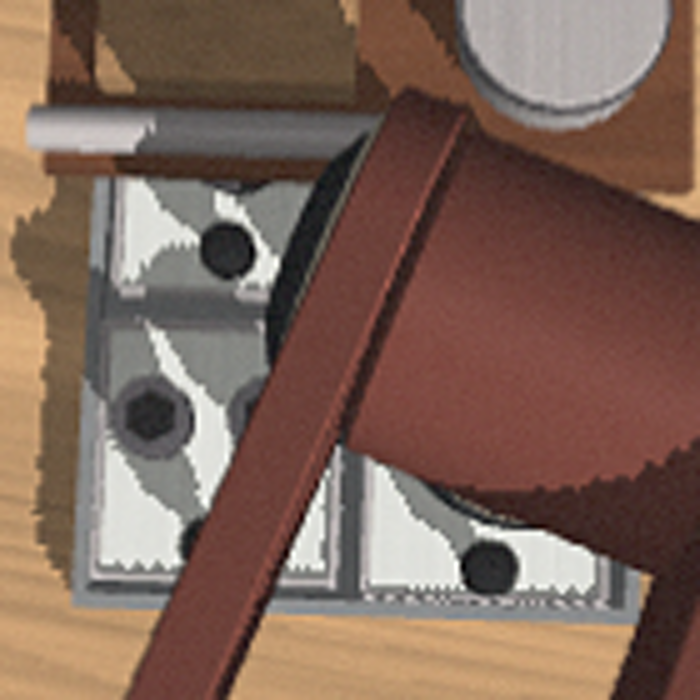

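View pics/s16.png

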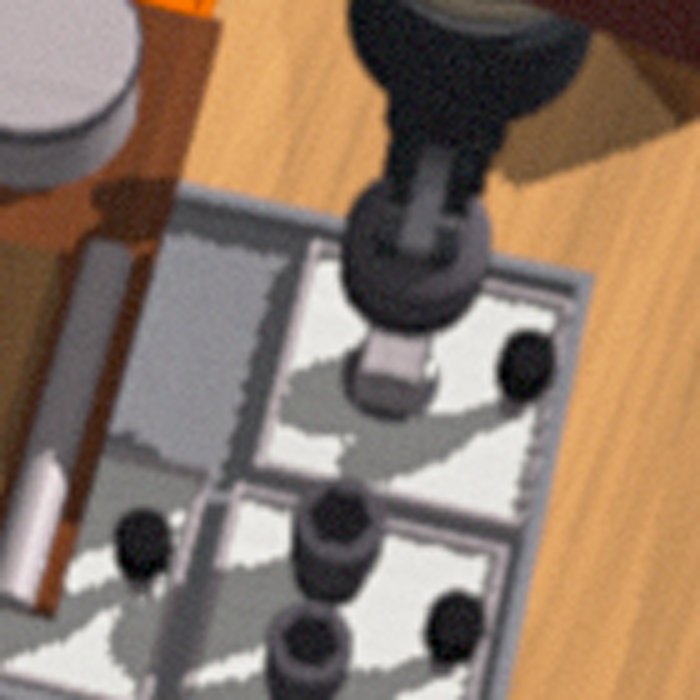

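```bash
cat > ov.py <<'E'
from plan import *
def overlay(n,box,k,fn,S=(.559,-.050),off=.0013):
    o=ctrl.get_obs();M=R.from_rotvec(o["tool_rot"]).as_matrix();T=o["tool_pos"]
    im=ctrl.get_image(n);l,t,r,b=box
    c=cv2.resize(im[t:b,l:r],None,fx=k,fy=k,interpolation=cv2.INTER_CUBIC)[:,:,::-1].copy()
    def dr(P,col):
        q=((proj(n,P)-[l,t]+.5)*k-.5); cv2.polylines(c,[np.round(q).astype(int)],True,col,1,cv2.LINE_AA)
    base=T+M[:,0]*off+M[:,1]*.0566
    a=np.linspace(0,2*np.pi,60)[:,None]
    for h in(0,.042): dr(base-M[:,1]*h+.026*(np.cos(a)*M[:,0]+np.sin(a)*M[:,2]),(0,255,0))
    Rz=R.from_euler('z',8.4,degrees=True)
    sq=np.array([[1,1],[-1,1],[-1,-1],[1,-1]])
    for z,h in((.048,.0095),(.042,.0125),(.020,.0125)): dr(np.array([*S,z])+Rz.apply(np.c_[sq*h,np.zeros(4)]),(0,0,255))
    # knob
    kn=np.array([*S,0])+Rz.apply([-.048,0,0])
    dr(kn+[0,0,.070]+.011*np.c_[np.cos(a),np.sin(a),0*a],(255,0,0))
    dr(kn+[0,0,.044]+.011*np.c_[np.cos(a),np.sin(a),0*a],(255,0,0))
    cv2.imwrite(fn,c)
E
python3 - <<'E'
from ov import *
overlay("scene",(360,210,440,290),9,"pics/s17.png")
E
```

```text
(no output)
```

View pics/s17.png

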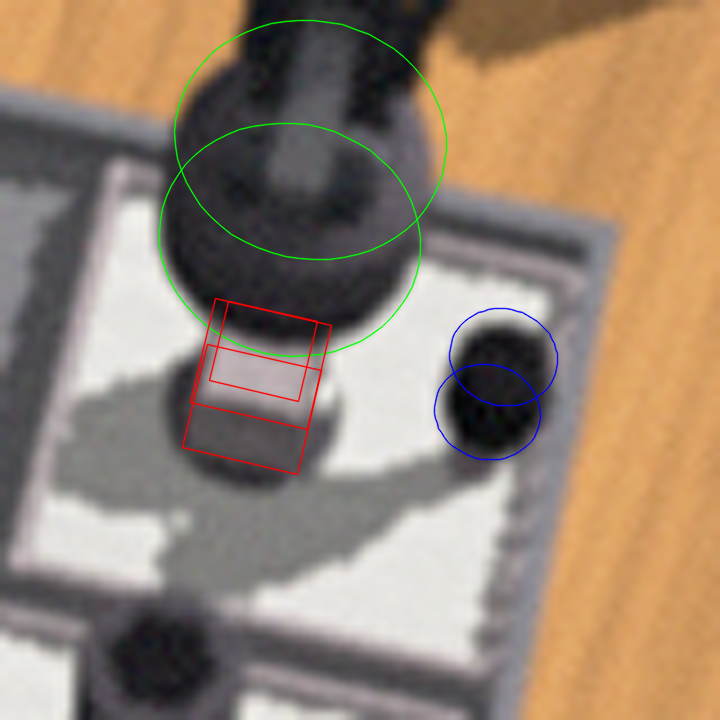

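Run:
```python
from plan import *
im=cv2.imread("pics/scene0.png"); l,t,r,b=(300,410,370,480);k=9
c=cv2.resize(im[t:b,l:r],None,fx=k,fy=k,interpolation=cv2.INTER_CUBIC)
a=np.linspace(0,2*np.pi,60)[:,None]
for z in(0,.042):
    q=(proj("scene",np.array([.5161,.3168,z])+.026*np.c_[np.cos(a),np.sin(a),0*a])-[l,t]+.5)*k-.5
    cv2.polylines(c,[np.round(q).astype(int)],True,(0,255,0),1,cv2.LINE_AA)
h=.0095;q=R.from_euler('z',23.2,degrees=True).apply(np.array([[h,h,0],[-h,h,0],[-h,-h,0],[h,-h,0]]))+[.5161,.3168,.066]
q=(proj("scene",q)-[l,t]+.5)*k-.5
cv2.polylines(c,[np.round(q).astype(int)],True,(0,0,255),1,cv2.LINE_AA)
cv2.imwrite("pics/sa2.png",c)
```

```text
(no output)
```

View pics/sa2.png

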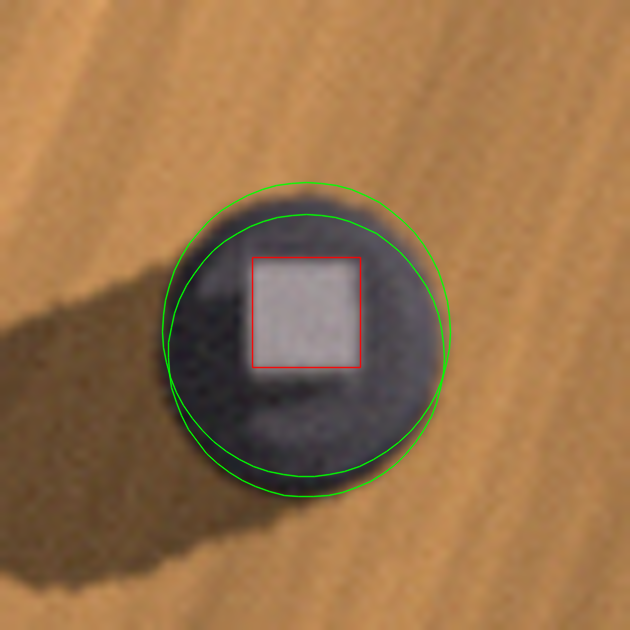

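servo_tool:
  delta_pos:
    - [0,0.014,-0.001]
    - [0,0.014,-0.001]
    - [0,0.014,0]
  dr:
    - [0.1,0,0.1]
    - [0.1,0,0.1]
    - [0,0,0.1]
  grip: [0,0,0]

```text
t: 18.52
tool_pos: [0.5575, -0.0479, 0.1155]
tool_rot: [-1.567, -0.113, 0.113]
contact_force: [-0.1, -0.0, -2.9]
opening: 0.0175
```

Run:
```python
from ov import *
set_(8.4,[.603,.009,0])
st()
G=Rt(0,np.radians(8.4)); plan([.558,-.0503,.11],G,1)
overlay("scene",(360,210,440,290),9,"pics/s18.png",S=(.5595,-.0503))
```

```text
t 18.52 tcp [ 0.5575 -0.0479  0.1155] rack [-0.0533 -0.0497  0.1205] F [-0.1 -0.  -2.9] op 0.0175 q [-0.22  0.01  1.88  0.    1.25 -1.93]
y [ 0.     0.001 -1.   ] z [-0.144  0.99   0.001]
pos [[0.0001, 0.0055, -0.0024]]
dr [[-0.1, -0.1, 0.0]]
```

View pics/s18.png

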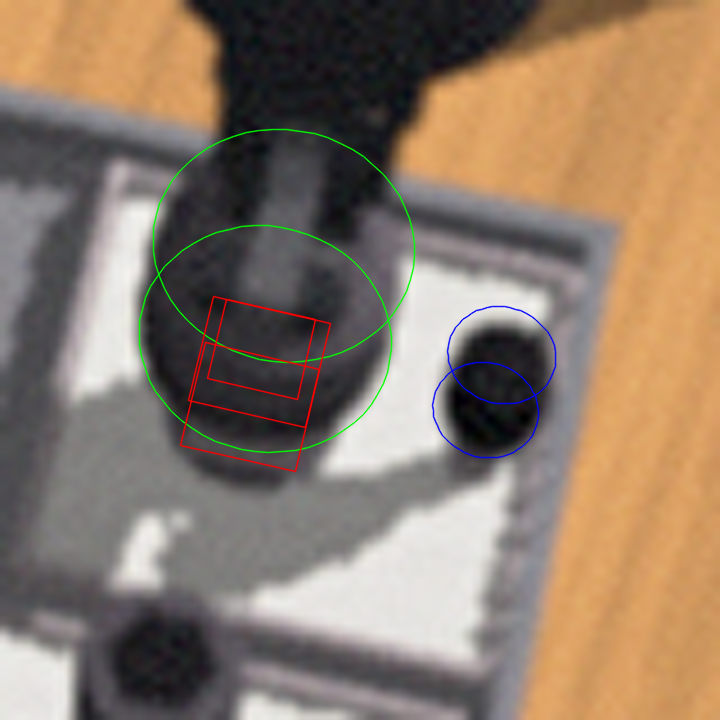

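servo_tool:
  delta_pos:
    - [0.0005,0.003,-0.0025]
    - [0,0.002,-0.0005]
  dr:
    - [0,0,0]
    - [0,0,0]
  grip: [0,0]

```text
t: 18.82
tool_pos: [0.5565, -0.0499, 0.1066]
tool_rot: [-1.565, -0.11, 0.118]
contact_force: [1.0, 0.1, -3.6]
opening: 0.0175
```

servo_tool:
  delta_pos:
    - [0,0.003,0]
    - [0,0.003,0]
  dr:
    - [0,0,0]
    - [0,0,0]
  grip: [0,0]

```text
t: 19.08
tool_pos: [0.5571, -0.05, 0.1011]
tool_rot: [-1.565, -0.111, 0.117]
contact_force: [0.4, -0.1, -2.8]
opening: 0.0175
```

servo_tool:
  delta_pos:
    - [0.0005,0.003,0]
    - [0,0.003,0]
  dr:
    - [0,0,0]
    - [0,0,0]
  grip: [0,0]

```text
t: 19.32
tool_pos: [0.5579, -0.05, 0.0952]
tool_rot: [-1.566, -0.112, 0.116]
contact_force: [-0.1, 0.9, -3.6]
opening: 0.0178
```

servo_tool:
  delta_pos:
    - [0,0.003,0]
    - [0,0.003,0]
  dr:
    - [0,0,0]
    - [0,0,0]
  grip: [0,0]

```text
t: 19.58
tool_pos: [0.5572, -0.0502, 0.0895]
tool_rot: [-1.566, -0.11, 0.119]
contact_force: [-3.8, 0.4, 5.5]
opening: 0.0174
```

Run:
```python
from ov import *
set_(8.4,[.603,.009,0])
st()
overlay("scene",(360,210,440,290),9,"pics/s19.png",S=(.5595,-.0503))
```

```text
t 19.57 tcp [ 0.5572 -0.0502  0.0895] rack [-0.054  -0.0519  0.0945] F [-3.8  0.4  5.5] op 0.0174 q [-0.22  0.05  1.89  0.    1.21 -1.94]
y [-0.006  0.002 -1.   ] z [-0.145  0.989  0.002]
```

View pics/s19.png

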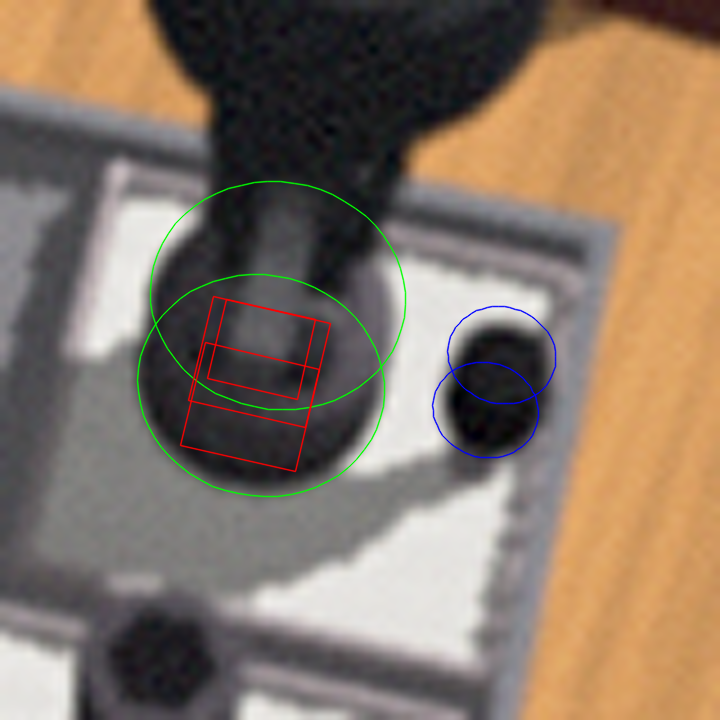

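servo_tool:
  delta_pos:
    - [0,0.004,0]
    - [0,0.004,0]
    - [0,0.004,0]
  dr:
    - [0,0,0]
    - [0,0,0]
    - [0,0,0]
  grip: [0,0,0]

```text
t: 20.0
tool_pos: [0.5572, -0.0503, 0.0765]
tool_rot: [-1.566, -0.11, 0.118]
contact_force: [-9.9, 0.7, 29.0]
opening: 0.0174
```

servo_tool:
  delta_pos:
    - [0,0.001,0]
    - [0,0,0]
  dr:
    - [0,0,0]
    - [0,0,0]
  grip: [0,0]

```text
t: 20.25
tool_pos: [0.5575, -0.0502, 0.0767]
tool_rot: [-1.566, -0.11, 0.118]
contact_force: [-2.0, -0.1, -3.4]
opening: 0.0172
```

servo_tool:
  delta_pos:
    - [0,0,0]
    - [0,0,0]
    - [0,-0.02,0]
    - [0,-0.04,0]
    - [0,-0.05,0]
  dr:
    - [0,0,0]
    - [0,0,0]
    - [0,0,0]
    - [0,0,0]
    - [0,0,0]
  grip: [0.5,0.5,0.5,0.6,0.6]

```text
t: 20.88
tool_pos: [0.5575, -0.05, 0.1883]
tool_rot: [-1.564, -0.109, 0.119]
contact_force: [1.1, -0.3, 0.1]
opening: 0.0513
```

servo_tool:
  delta_pos:
    - [-0.05,-0.03,0]
    - [-0.05,0,0.04]
    - [-0.04,0,0.06]
    - [0,0,0.06]
  dr:
    - [0,0,0]
    - [0,0,0]
    - [0,0,0]
    - [0,0,0]
  grip: [0.6,0.6,0.6,0.6]

```text
t: 21.38
tool_pos: [0.4037, 0.081, 0.2334]
tool_rot: [-1.57, -0.123, 0.093]
contact_force: [1.5, -0.5, -0.1]
opening: 0.051
```

Run:
```python
from ov import *
set_(8.4,[.603,.009,0])
st()
im=ctrl.get_image("top");cv2.imwrite("pics/top30.png",im[:,:,::-1]);crop("top",im,(250,240,390,360),5,"pics/t30.png")
im=ctrl.get_image("scene");cv2.imwrite("pics/scene30.png",im[:,:,::-1]);crop("scene",im,(310,200,440,350),5,"pics/s30.png")
```

```text
t 21.38 tcp [0.4037 0.081  0.2334] rack [-0.1868  0.1004  0.2384] F [ 1.5 -0.5 -0.1] op 0.051 q [ 0.02 -0.51  2.1  -0.    1.53 -1.69]
y [ 0.019 -0.001 -1.   ] z [-0.137  0.991 -0.003]
```

View pics/t30.png

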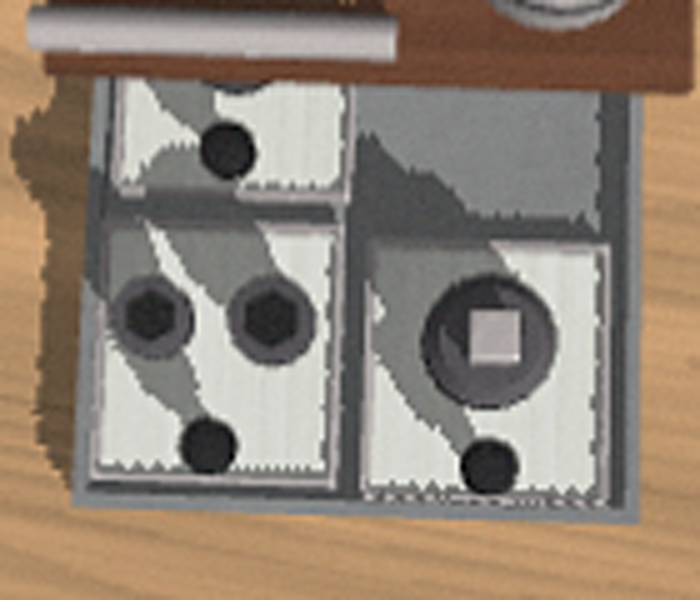

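View pics/s30.png

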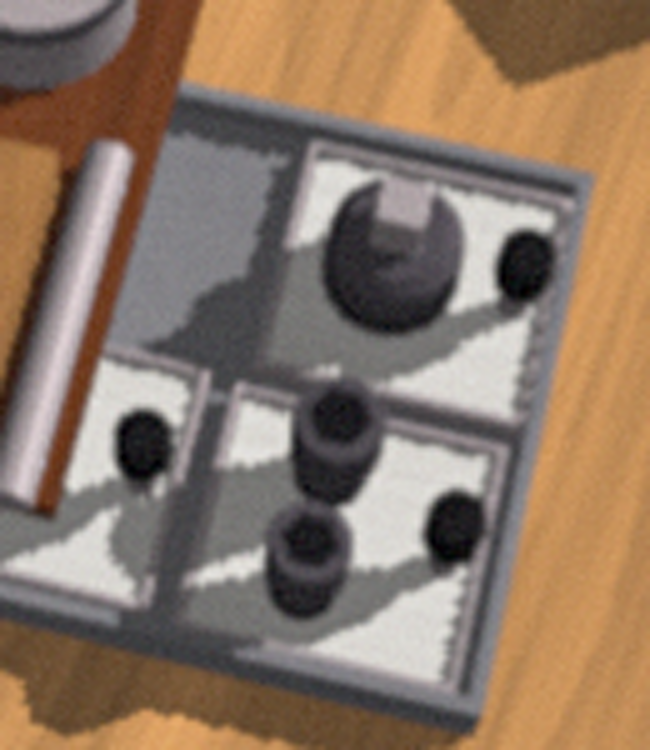

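Run:
```python
from plan import *
set_(8.4,[.603,.009,0])
t=lambda x,y:((x+.5)/5-.5+250,(y+.5)/5-.5+240)
s=lambda x,y:((x+.5)/5-.5+310,(y+.5)/5-.5+200)
x,r=tri([("top",t(495,337)),("scene",s(407,203))]);print("adapter top",x.round(4),np.round(r,4),inv(x).round(4))
for n in("top","scene"):
  for z in(.086,.089,.092):
    print(n,z,((proj(n,[.5592,-.0503,z])[0]-([250,240] if n=="top" else [310,200])+.5)*5-.5).round(1))
  for l in("can","block","wrench"):
    m=ctrl.masks_of(n,l); print(n,l,m[0]["extent"] if m else None)
```

```text
adapter top [ 0.5589 -0.0504  0.0826] [0.0008 0.0008] [-0.0523 -0.0523  0.0826]
top 0.086 [495.1 337.6]
top 0.089 [495.6 337.1]
top 0.092 [496.1 336.6]
top can [129.0, 172.6, 191.2, 227.8]
top block [420.9, 326.0, 491.9, 390.3]
top wrench [486.7, 219.7, 508.4, 328.8]
scene 0.086 [404.9 197.9]
scene 0.089 [405.6 194.1]
scene 0.092 [406.4 190.4]
scene can [194.8, 385.5, 248.1, 441.7]
scene block [418.3, 141.0, 483.0, 203.5]
scene wrench [335.0, 107.3, 429.2, 140.6]
```

Run:
```python
from station import ctrl
print(ctrl.finish_job())
```

```text
the job is handed in; nothing more can be done
None
```

The job is handed in at about 21.6 s of the 69 s. The adapter sits on the stud and all three trays are in their places, as far as my checks show; no verdict was reported.

**What I did**
- I pushed tray_deep back into the free back-left place until it met the wall, at about 60 N on the wrist.
- I slid tray_pair across to the left lip.
- I drew tray_stud forward to the front-right lip.
- I gripped the adapter by its square, turned it to match the stud and pushed it down. The ball resisted with about 9 N above the adapter's weight. The push ended at a firm stop of 29 N with the tool at z = 0.0765 m, where 0.0766 m was expected.

**Last checks**

| Thing | Measured centre in the rack frame (x, y) | Required |
|---|---|---|
| tray_deep | about +58, +52 mm | \|x\| over 42, \|y\| over 39 mm |
| tray_pair | about −57, +55 mm | same |
| tray_stud | about −62, −53 mm | same |

- **Adapter:** it lies within about 1 mm of the stud's measured position.
- **Bystanders:** the can and block mask outlines shifted by at most about 4 px. The wrench outline was unchanged except its top edge in the top view, which moved 7 px. I read all of that as network noise, since the arm went near none of them.
- **Gripper:** it is open and clear of everything.

**What disagreed or could not be checked**
- Triangulated heights read about 3.5 mm low, for both the bare stud tip and the seated adapter's top. I took that as camera calibration error, because the tool height matched full seating.
- The two cameras differed by up to about 5 mm in position. I relied on the poses at which the jaws gripped each part instead.
- The ball's click could not be read directly. I infer it from the force and depth of the push.

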